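# Set up the take-home display at the oil-blending table

### The job

Set up the take-home display: lift the two wooden signs up off their clip rails, against the sprung catches, and stand each upright on its foot on the felt square of its own colour on the display board. Stand every gift box lying on the table on the same board between them, upright on its small end, fully on the board and not leaning. Leave the mug and the amber bottle where they are.

Things in the scene. Friction and masses are not known exactly. Their poses are not given: they have to be found in the camera images.
- board: fixed flat light-wood display board lying on the table, 100 mm (its x) by 560 mm (its y), 5 mm thick; origin at the centre of its underside, on the table
- mug: white mug, 80 mm across, 95 mm high, to be left alone; origin at the centre of its underside
- amber: amber glass bottle with a black cap, 60 mm across, 120 mm high, to be left alone; origin at the centre of its underside
- green_felt: green felt square inlaid at one end of the board, 84 mm (x) by 80 mm (y), flush with the board's top; its origin is its centre, in x and y
- rail_green: fixed clip rail that holds the green sign: black foot plate 110 x 150 x 12 mm, on it an upright steel blade along the rail's y, 150 mm long, 8 mm thick (rail x = 12 to 20 mm), its top 102 mm above the table. Origin on the table. Behind the blade, at rail x = 29 to 70 mm and up to 92 mm high, a yellow sprung pawl catches over a rib on the sign's hook
- catch_green (a joint): angle of the yellow pawl of the green sign's rail: 0 at rest, grows as the sign's rib pushes it up and back; it yields to a straight upward pull of 5 to 15 N on the sign, then springs back
- sign_green: wooden plaque painted green all over, white emblem on its face, 120 g: 20 mm thick (x), 60 wide (y), 110 tall (z, up); origin at the centre of its foot, face to -x. On its back a hook 40 mm wide reaches to x = 34 mm, z = 35 to 74 mm, over the rail's blade. It starts hung at the rail's x = y = 0, foot 36 mm above the table; comes off by a straight lift of 45 mm or more. May face either way
- orange_felt: orange felt square inlaid at one end of the board, 84 mm (x) by 80 mm (y), flush with the board's top; its origin is its centre, in x and y
- rail_orange: fixed clip rail that holds the orange sign: black foot plate 110 x 150 x 12 mm, on it an upright steel blade along the rail's y, 150 mm long, 8 mm thick (rail x = 12 to 20 mm), its top 102 mm above the table. Origin on the table. Behind the blade, at rail x = 29 to 70 mm and up to 92 mm high, a yellow sprung pawl catches over a rib on the sign's hook
- catch_orange (a joint): angle of the yellow pawl of the orange sign's rail: 0 at rest, grows as the sign's rib pushes it up and back; it yields to a straight upward pull of 5 to 15 N on the sign, then springs back
- sign_orange: wooden plaque painted orange all over, white emblem on its face, 120 g: 20 mm thick (x), 60 wide (y), 110 tall (z, up); origin at the centre of its foot, face to -x. On its back a hook 40 mm wide reaches to x = 34 mm, z = 35 to 74 mm, over the rail's blade. It starts hung at the rail's x = y = 0, foot 36 mm above the table; comes off by a straight lift of 45 mm or more. May face either way
- box_a: flat closed gift box, brown cardboard with a green band, about 130 g, 112 mm long (its x), 58 mm wide (its y), 28 mm thick (its z); origin at its centre. It lies flat on the table at the start and is to stand on either of its two 58 x 28 mm ends. May be absent
- box_b: flat closed gift box, blue with a white band, about 130 g, 112 mm long (its x), 58 mm wide (its y), 28 mm thick (its z); origin at its centre. It lies flat on the table at the start and is to stand on either of its two 58 x 28 mm ends. May be absent
- box_c: flat closed gift box, white with an orange band, about 130 g, 112 mm long (its x), 58 mm wide (its y), 28 mm thick (its z); origin at its centre. It lies flat on the table at the start and is to stand on either of its two 58 x 28 mm ends. May be absent
- box_d: flat closed gift box, red with a white band, about 130 g, 112 mm long (its x), 58 mm wide (its y), 28 mm thick (its z); origin at its centre. It lies flat on the table at the start and is to stand on either of its two 58 x 28 mm ends. May be absent
There are look-alikes about, which are no part of the job. Several things look just like the box_d: the one meant starts farthest to the robot's right.

How it is judged:
By the outcome, as a careful person would: the job done as asked, in the order asked, and still so for the second after the job is handed in, with the robot touching nothing.
Of box_a, box_b, box_c, box_d only 2 to 4 are there at a start; the rules pass over those that are not, and their reading is None.
At some moment in a run one of box_a, box_b, box_c, box_d may be knocked a few centimetres aside while the robot is not near it.
Once in a run the grip may slacken for a moment while it holds something.
It also fails if it takes over 210 s, if anything falls off the work surface, if the arm or the gripper's body presses on something with over 40 N, if the wrist force passes 120 N, or if a joint passes its speed limit or range.

### The arm

A 7-joint arm with a two-finger parallel gripper is mounted at the origin on the work surface. World frame = base frame: x ahead of the robot, y to its left, z up, the work surface at z = 0. Lengths are in m, angles in degrees, forces in N, time in s.
With the tool pointing down it reaches from about 0.425 to 0.95 m from the base axis. Payload 4.7 kg.
Tool frame: the origin (TCP) lies at the very end of the fingers, on their centre line; the grasp point (between the pads) lies grip_point_offset behind it (grip_point_offset is the distance from the TCP to the grasp point, in m); z points along the fingers, y is the direction in which the jaws open and shut (so a half turn about z gives the same grasp; the last joint's range is limited). The gripper opens to 85 mm and grips with 20 to 120 N. Pads are 22 mm wide; open, the fingers measure 114 mm over their backs; the gripper's body (76 mm by 85 mm) begins 54 mm behind the grasp point. The pads swing forward as they close: fully open they stand 13 mm farther back than shut.
Start: joints at [-68.978, 26.849, -2.785, 87.806, 1.381, 65.374, -4.715], TCP at [0.26, 0.623, 0.231] pointing down, gripper open.
Joint ranges: [-148.3, 148.3], [-19.14, 114.17], [-79.39, 73.82], [5.75, 140.21], [-59.74, 239.74], [12.07, 113.84], [-152.46, 152.46]. Speed limits (degrees/s): [147.25, 147.25, 180, 180, 180, 180, 180].

### API

Orientations are given as [roll, pitch, yaw] about the fixed x, y, z axes, in that order (R = Rz(yaw) Ry(pitch) Rx(roll)).
In Python, from rig import * gives the robot as it stands. The module is installed in compiled form; this text tells all that it offers.
- The arm moves only by the tool play_rows, never from a script. Its argument "increments" is a list that holds one entry, the list of rows, each a list of 7 numbers: the turn, a rotation vector about the tool's x, y, z normalised to -1 to 1, where 1 is pi/4 rad, then the shift along the tool's x, y, z normalised to -1 to 1, where 1 is 400 mm, then the closure, from -1 (fully open) to 1 (shut), so that 0 is half open. A call has 1 to 5 rows; each row is the pose to reach, as a shift and turn from the pose commanded when the call began, along the tool's axes at that moment; what a row does not reach only later rows make up. A row lasts 1/10 s, in which the tool goes at most 50 mm and 8.59 degrees, less where a joint would pass 70% of its speed; a pose out of reach is approached as far as the arm can. A call with a number of a shift or a turn outside -1 to 1 is refused whole. A call with a gripper value outside its range is refused whole. The fingers move at their own pace and stop on an object; the grip force is fixed at half the most. Time passes only in rows, so rows that repeat a pose let the fingers close. It gives the time, the measured TCP pose, the force and the opening at its end, in the units of the state.
- get_state(): the state, without advancing time (a new reading comes with each control period).
- capture(name): name is "side" or "top" or "wrist"; returns a dict with "color" (384x512x3 uint8, red, green, blue), "mtx" (3x3 intrinsics, pixels), "rvec" (rotation vector, rad) and "tvec" (3), from world to camera coordinates, as OpenCV has them. Camera axes: x right, y down, z forward; pixel columns grow to the right and rows downward; lengths in m; the calibration is good to about 2 mm. The wrist camera is an equidistant fisheye: a pixel r from the principal point sees the ray r / f radians off the axis. A picture is of the moment at which its call begins. There is no depth.
- finish_job(): hands the job in, once; it reports no verdict.
The state is a dict: "time_s": time; "joints": joint angles; "dq": joint speeds; "effort": joint torques, N m; "eef_pos": TCP position; "tool_rot": TCP orientation; "contact_force": force on the tool from outside, world axes, zero at the start; "moment": the same for the moment, N m; "opening": finger opening in m.
Only numpy, scipy, OpenCV 4.12 (cv2) and the standard library are available. Lean on these libraries where they do the work, as an engineer would, in place of code of your own. Each camera call takes 0.05 s, during which the arm holds its last target. There are 200 camera calls.

## Working session

There is one attempt and no reset: what is moved stays moved. The work goes in short steps, Python scripts to look and compute and a tool call to move; the robot and the scene stay as the last step left them, time stands still between calls to the robot, and variables do not carry over. Pictures are saved under pics/ and viewed, about 12 in all and at most 16, crops included, and the job is handed in when it is done.

Besides the shell and the picture viewer there is one more tool, called after "Request:" as name(argument=value, ...), one argument or row to a line, values as JSON. play_rows: Moves the arm, as the interface text tells. Its arguments: {"type":"object","properties":{"increments":{"type":"array"}},"required":["increments"]}

```bash
mkdir -p pics
python3 - <<'E'
from rig import *
import cv2,pickle,numpy as np
s=get_state();print({k:np.round(v,3) if not isinstance(v,(int,float)) else v for k,v in s.items()})
D={}
for n in("top","side"):
    c=capture(n);D[n]=c;print(n,c["mtx"].round(1).tolist(),cv2.Rodrigues(c["rvec"])[0].round(3).tolist(),c["tvec"].round(3))
    cv2.imwrite(f"pics/{n}0.png",cv2.resize(c["color"][:,:,::-1],(800,600),interpolation=cv2.INTER_CUBIC))
pickle.dump(D,open("c0.pkl","wb"))
import rig;print([x for x in dir(rig) if x[0]!='_'])
E
```

```text
{'time_s': 0.0, 'joints': array([-68.979,  26.897,  -2.784,  87.875,   1.381,  65.375,  -4.717]), 'dq': array([-0.065, -0.103, -0.08 , -0.016, -0.002,  0.032, -0.072]), 'effort': array([-0.0000e+00, -5.1032e+01, -4.7000e-02, -2.3771e+01,  1.1000e-02,
        8.0000e-03,  0.0000e+00]), 'eef_pos': array([0.26 , 0.622, 0.23 ]), 'tool_rot': array([-1.79886e+02,  5.00000e-03,  1.57324e+02]), 'contact_force': array([-0.739,  0.1  , -0.013]), 'moment': array([-0.025, -0.008,  0.016]), 'opening': 0.08541625281731957}
top [[491.8, 0.0, 260.6], [0.0, 491.8, 190.0], [0.0, 0.0, 1.0]] [[0.01, -1.0, 0.004], [-0.995, -0.01, -0.097], [0.097, -0.003, -0.995]] [-0.013  0.631  1.619]
side [[387.3, 0.0, 257.7], [0.0, 387.3, 192.7], [0.0, 0.0, 1.0]] [[0.96, -0.28, 0.015], [-0.185, -0.671, -0.718], [0.211, 0.686, -0.696]] [-0.605  0.188  1.258]
['IKError', 'capture', 'finish_job', 'get_state', 'grip_point_offset']
```

View pics/top0.png

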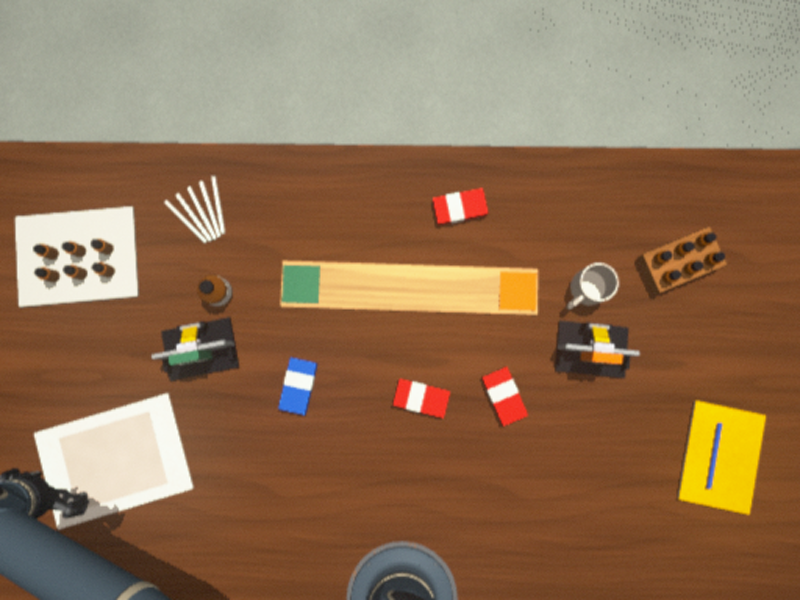

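View pics/side0.png

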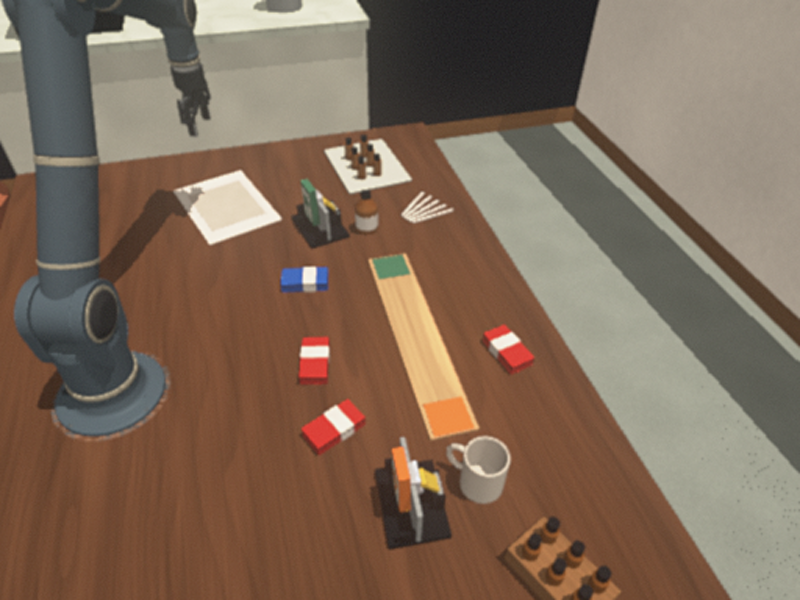

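```bash
cat > h.py <<'E'
import numpy as np,cv2
from scipy.spatial.transform import Rotation as Ro
def ray(c,p,fish=False):
    K=c["mtx"];R=cv2.Rodrigues(np.array(c["rvec"],float))[0];t=np.array(c["tvec"]).ravel()
    v=(np.array(p,float)-[K[0,2],K[1,2]])/[K[0,0],K[1,1]]
    if fish:
        r=np.linalg.norm(v)+1e-12;d=np.r_[v/r*np.sin(r),np.cos(r)]
    else: d=np.r_[v,1]
    return -R.T@t,R.T@d
def px2w(c,p,z,fish=False):
    o,d=ray(c,p,fish);return o+d*(z-o[2])/d[2]
def w2px(c,P,fish=False):
    K=c["mtx"];R=cv2.Rodrigues(np.array(c["rvec"],float))[0];q=R@np.array(P,float)+np.array(c["tvec"]).ravel()
    if fish:
        n=np.hypot(q[0],q[1])+1e-12;th=np.arctan2(n,q[2]);v=q[:2]/n*th
    else: v=q[:2]/q[2]
    return v*[K[0,0],K[1,1]]+[K[0,2],K[1,2]]
def mask(img,lo,hi):
    h=cv2.cvtColor(img,cv2.COLOR_RGB2HSV);return cv2.inRange(h,np.array(lo),np.array(hi))
def blobs(m,amin=40):
    cs=cv2.findContours(m,cv2.RETR_EXTERNAL,cv2.CHAIN_APPROX_NONE)[0]
    return [c[:,0,:].astype(float) for c in cs if cv2.contourArea(c)>amin]
def rect(c,pts,z,fish=False):
    W=np.array([px2w(c,p,z,fish)[:2] for p in pts])
    (x,y),(w,h),a=cv2.minAreaRect((W*1000).astype(np.float32))
    if w<h: w,h,a=h,w,a+90
    return np.round([x/1000,y/1000],4),round(w,1),round(h,1),round((a+90)%180-90,1) # mm; a=long axis angle
def inc(pos=None,rpy=None,f=None):
    """increments from current pose to target pose"""
    from rig import get_state
    s=get_state();R0=Ro.from_euler('xyz',s["tool_rot"],degrees=True);p0=np.array(s["eef_pos"])
    R1=R0 if rpy is None else Ro.from_euler('xyz',rpy,degrees=True)
    p1=p0 if pos is None else np.array(pos)
    rv=(R0.inv()*R1).as_rotvec();sh=R0.inv().apply(p1-p0)
    print("turn",np.round(rv/(np.pi/4),4),"shift",np.round(sh/.4,4),"deg",round(np.degrees(np.linalg.norm(rv)),1),"mm",round(1000*np.linalg.norm(p1-p0)))
E
python3 - <<'E'
from h import *;import pickle
from rig import grip_point_offset;print(grip_point_offset if not callable(grip_point_offset) else grip_point_offset())
D=pickle.load(open("c0.pkl","rb"));c=D["top"];im=c["color"]
for n,lo,hi,z in[("green",(45,90,40),(90,255,255),.005),("orange",(8,170,150),(18,255,255),.005),("blue",(100,120,80),(130,255,255),.028),("red",(0,200,120),(4,255,255),.028),("red2",(175,200,100),(180,255,255),.028),("yellow",(22,170,120),(32,255,255),.09)]:
    for b in blobs(mask(im,lo,hi)): print(n,b.mean(0).round(),rect(c,b,z))
# grey blades
m=mask(im,(0,0,110),(180,60,225))
for b in blobs(m,30):
    if 180<b.mean(0)[1]<250: print("grey",b.mean(0).round(),rect(c,b,.102))
E
```

```text
0.0187
green [117. 229.] (array([0.4986, 0.4763]), 66.5, 18.1, -75.3)
green [192. 182.] (array([0.6608, 0.2268]), 72.1, 71.9, 0.6)
orange [388. 229.] (array([ 0.506 , -0.4399]), 65.4, 20.6, 84.3)
orange [331. 187.] (array([ 0.6505, -0.248 ]), 82.6, 78.7, -0.1)
orange [434. 169.] (array([ 0.709 , -0.6187]), 162.3, 61.5, -70.6)
orange [432. 156.] (array([ 0.7573, -0.5991]), 159.2, 21.1, -66.3)
blue [188. 256.] (array([0.4104, 0.2321]), 58.8, 51.6, 78.4)
blue [193. 234.] (array([0.4815, 0.2173]), 57.5, 27.3, 77.1)
red [326. 262.] (array([ 0.3932, -0.227 ]), 59.1, 47.8, -67.1)
red [278. 257.] (array([ 0.4096, -0.0679]), 59.1, 48.3, -13.3)
red [257. 251.] (array([0.4274, 0.0053]), 58.4, 25.0, -13.6)
red [317. 241.] (array([ 0.4629, -0.1967]), 58.3, 24.0, -65.2)
red [282. 134.] (array([ 0.8238, -0.0762]), 59.5, 24.0, 11.5)
red [303. 130.] (array([ 0.8398, -0.1499]), 58.9, 47.7, 12.1)
yellow [462. 292.] (array([ 0.3067, -0.648 ]), 204.2, 145.6, -11.4)
yellow [384. 214.] (array([ 0.5539, -0.4057]), 35.1, 29.0, -89.4)
yellow [121. 214.] (array([0.5442, 0.4449]), 35.9, 25.4, -78.0)
grey [399. 224.] (array([ 0.5199, -0.4476]), 61.8, 16.5, 73.1)
grey [372. 221.] (array([ 0.5289, -0.3609]), 60.9, 19.1, -89.4)
grey [120. 223.] (array([0.5183, 0.4419]), 149.4, 21.5, -77.8)
grey [379. 184.] (array([ 0.6565, -0.3828]), 110.1, 80.2, -77.5)
```

Run:
```python
from h import *
inc((.497,.437,.26),(180,0,102))
inc((.38,.54,.26),(180,0,120))
```

```text
turn [-2.0000e-03  1.2000e-03  1.2295e+00] shift [-0.7253 -0.1993 -0.0737] deg 55.3 mm 302
turn [-2.200e-03  8.000e-04  8.295e-01] shift [-0.3561 -0.0744 -0.074 ] deg 37.3 mm 148
```

Request:
play_rows(
  increments=[
    [[0,0,0.83,-0.726,-0.2,-0.075,-1],[0,0,0.83,-0.726,-0.2,-0.075,-1],[0,0,0.83,-0.726,-0.2,-0.075,-1],[0,0,0.83,-0.726,-0.2,-0.075,-1],[0,0,0.83,-0.726,-0.2,-0.075,-1]],
  ],
)

```text
time_s: 0.6
eef_pos: [0.4572, 0.4678, 0.256]
tool_rot: [-180.0, 0.0, 119.8]
contact_force: [1.2, -0.2, 0.5]
opening: 0.0856
```

Run:
```python
from h import *
inc((.497,.437,.26),(180,0,102))
```

```text
turn [-0.0006  0.0005  0.3949] shift [-0.1164  0.0482 -0.0101] deg 17.8 mm 51
```

Request:
play_rows(
  increments=[
    [[0,0,0.395,-0.116,0.048,-0.01,-1],[0,0,0.395,-0.116,0.048,-0.01,-1],[0,0,0.395,-0.116,0.048,-0.01,-1],[0,0,0.395,-0.116,0.048,-0.01,-1]],
  ],
)

```text
time_s: 1.0
eef_pos: [0.4944, 0.4399, 0.2594]
tool_rot: [-179.9, -0.0, 102.5]
contact_force: [-0.4, 0.3, -0.3]
opening: 0.0856
```

```bash
cat > look.py <<'E'
import sys,pickle,cv2,numpy as np
from rig import *
n,f=sys.argv[1:3];c=capture(n);s=get_state();pickle.dump((c,s),open(f"{f}.pkl","wb"))
print(s["time_s"],np.round(s["eef_pos"],4),np.round(s["tool_rot"],2),np.round(s["contact_force"],1),round(s["opening"],4))
cv2.imwrite(f"pics/{f}.png",cv2.resize(c["color"][:,:,::-1],(800,600),interpolation=cv2.INTER_CUBIC))
E
python3 look.py wrist w1
```

```text
1.05 [0.494  0.4404 0.2595] [-1.7991e+02 -3.0000e-02  1.0252e+02] [0.2 0.4 0.3] 0.0853
```

View pics/w1.png

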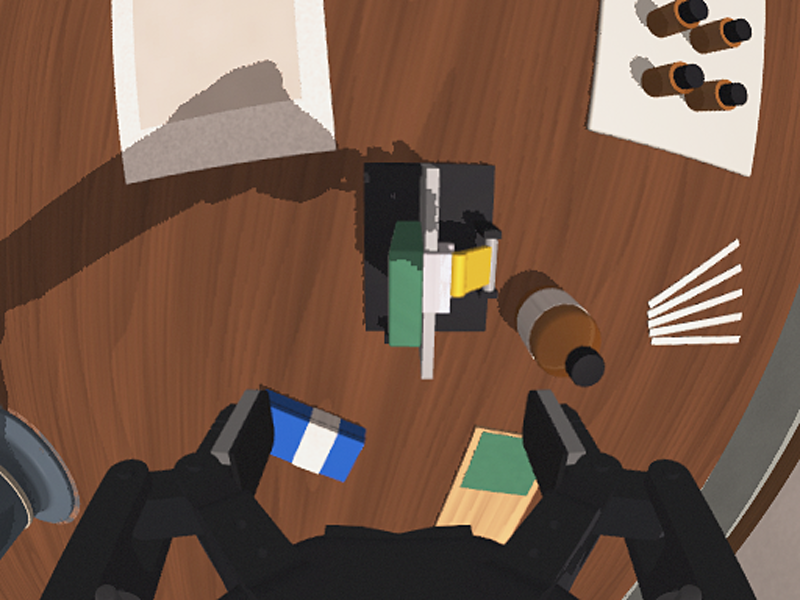

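The wrist view shows the sign's top face at about x 388–423, y 252–346 (800 px scale), the blade's top along x≈428, the hook and the yellow pawl to the right, and the amber bottle well clear.

Run:
```python
from h import *;import pickle
c,s=pickle.load(open("w1.pkl","rb"));im=c["color"];k=.64
for p in [(391,254),(422,254),(421,346),(388,344)]: print("top",px2w(c,np.array(p)*k-.18,.146,True).round(4))
for p in [(430,168),(428,378)]: print("blade",px2w(c,np.array(p)*k-.18,.102,True).round(4))
h=cv2.cvtColor(im,cv2.COLOR_RGB2HSV)
for p in[(405,300),(400,230)]: print(h[int(p[1]*k),int(p[0]*k)])
for v in(90,100,110,120):
    for b in blobs(mask(im,(45,60,v),(95,255,255))): print(v,b.mean(0).round(),rect(c,b,.146,True))
```

```text
top [0.4861 0.4623 0.146 ]
top [0.5031 0.4661 0.146 ]
top [0.5158 0.4107 0.146 ]
top [0.496  0.4077 0.146 ]
blade [0.4997 0.5128 0.102 ]
blade [0.5335 0.3675 0.102 ]
[ 71  95 145]
[73 89 66]
90 [319. 298.] (array([0.5976, 0.3316]), 53.3, 51.1, -1.1)
90 [259. 194.] (array([0.5005, 0.4349]), 53.2, 18.8, -77.5)
100 [319. 298.] (array([0.5976, 0.3316]), 53.3, 51.1, -1.1)
100 [259. 194.] (array([0.5005, 0.4349]), 53.2, 18.8, -77.5)
110 [319. 298.] (array([0.5976, 0.3316]), 53.3, 51.1, -1.1)
110 [259. 194.] (array([0.5006, 0.4349]), 53.3, 18.7, -77.9)
120 [319. 298.] (array([0.5976, 0.3316]), 53.3, 51.1, -1.1)
120 [259. 194.] (array([0.501, 0.435]), 53.2, 17.7, -77.8)
```

Run:
```python
from h import *
inc((.501,.4362,.16),(180,0,102.5))
inc((.501,.4362,.117),(180,0,102.5))
```

```text
turn [-0.002  -0.0007  0.0005] shift [-0.0141  0.0152  0.2487] deg 0.1 mm 100
turn [-0.002  -0.0007  0.0005] shift [-0.0142  0.0153  0.3562] deg 0.1 mm 143
```

Request:
play_rows(
  increments=[
    [[0,0,0,-0.014,0.015,0.24,-1],[0,0,0,-0.014,0.015,0.24,-1],[0,0,0,-0.014,0.015,0.3,-1],[0,0,0,-0.014,0.015,0.355,-1],[0,0,0,-0.014,0.015,0.355,-1]],
  ],
)

```text
time_s: 1.55
eef_pos: [0.4993, 0.4345, 0.1142]
tool_rot: [-179.6, 0.2, 102.5]
contact_force: [-1.1, -0.2, -0.2]
opening: 0.0851
```

Request:
play_rows(
  increments=[
    [[0,0,0,0,0,0,1],[0,0,0,0,0,0,1],[0,0,0,0,0,0,1],[0,0,0,0,0,0,1],[0,0,0,0,0,0,1]],
  ],
)

```text
time_s: 2.05
eef_pos: [0.5029, 0.435, 0.1192]
tool_rot: [180.0, -0.1, 102.2]
contact_force: [-1.1, 0.6, 3.4]
opening: 0.019
```

```bash
python3 look.py wrist w2; sed -i 's/^cv2.imwrite.*/if len(sys.argv)<4: &/' look.py
```

```text
2.1 [0.5029 0.4349 0.1192] [ 1.7998e+02 -5.0000e-02  1.0220e+02] [-2.3 -1.   4.5] 0.0192
```

Request:
play_rows(
  increments=[
    [[0,0,0,0,0,-0.025,1],[0,0,0,0,0,-0.06,1],[0,0,0,0,0,-0.11,1],[0,0,0,0,0,-0.17,1],[0,0,0,0,0,-0.25,1]],
  ],
)

```text
time_s: 2.6
eef_pos: [0.5031, 0.4342, 0.2192]
tool_rot: [180.0, 0.0, 102.2]
contact_force: [-0.5, 1.8, -1.6]
opening: 0.0189
```

Request:
play_rows(
  increments=[
    [[0,0,0,0,0,-0.1,1],[0,0,0,0,0,-0.1,1],[0,0,0,0,0,-0.1,1]],
  ],
)

```text
time_s: 2.9
eef_pos: [0.504, 0.4349, 0.2605]
tool_rot: [179.8, -0.1, 102.2]
contact_force: [-0.2, 0.3, -2.7]
opening: 0.0187
```

```bash
python3 look.py wrist w3
python3 - <<'E'
from h import *;import pickle
c,s=pickle.load(open("c0.pkl","rb")),0
for p in [(282,262),(537,269),(281,307),(536,313)]: print(px2w(c["top"],np.array(p)*.64-.18,.005).round(4))
E
```

```text
2.95 [0.5031 0.4344 0.2587] [ 1.7994e+02 -3.0000e-02  1.0218e+02] [-0.9  0.1 -2. ] 0.019
[0.7085 0.2693 0.005 ]
[ 0.699  -0.2891  0.005 ]
[0.6096 0.2689 0.005 ]
[ 0.6023 -0.2864  0.005 ]
```

View pics/w3.png

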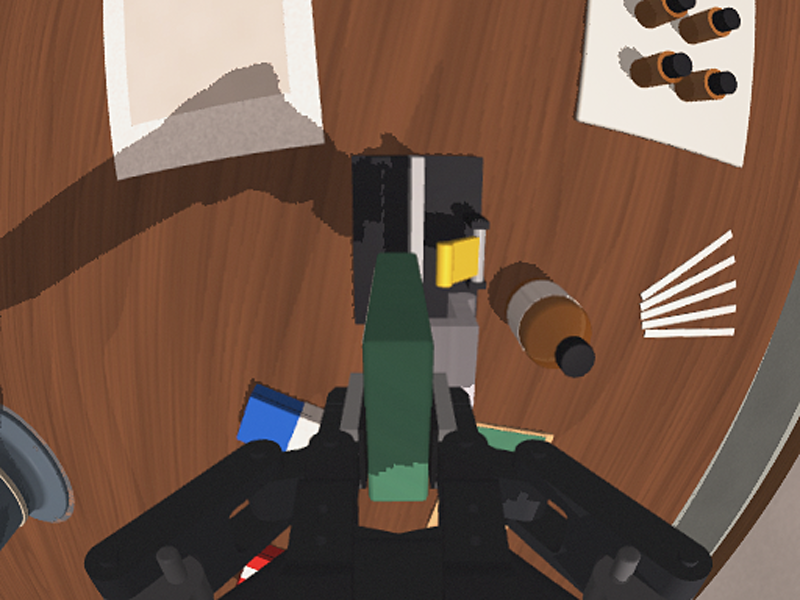

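Run:
```python
from h import *
inc((.6595,.2263,.2),(180,0,89.2))
```

```text
turn [ 0.0014 -0.0008  0.2885] shift [-0.5912  0.2722  0.1467] deg 13.0 mm 267
```

Request:
play_rows(
  increments=[
    [[0,0,0.06,-0.08,0.037,0,1],[0,0,0.12,-0.18,0.083,0,1],[0,0,0.18,-0.28,0.129,0,1],[0,0,0.24,-0.39,0.18,0,1],[0,0,0.288,-0.49,0.226,0,1]],
  ],
)

```text
time_s: 3.45
eef_pos: [0.6332, 0.2597, 0.2565]
tool_rot: [-179.9, 0.1, 89.1]
contact_force: [0.2, 0.6, -1.0]
opening: 0.0189
```

Request:
play_rows(
  increments=[
    [[0,0,0,-0.06,0.026,0.02,1],[0,0,0,-0.101,0.046,0.06,1],[0,0,0,-0.101,0.046,0.12,1],[0,0,0,-0.101,0.046,0.15,1],[0,0,0,-0.101,0.046,0.15,1]],
  ],
)

```text
time_s: 3.95
eef_pos: [0.6485, 0.2217, 0.1947]
tool_rot: [-179.7, 0.1, 89.3]
contact_force: [-0.0, 1.4, -1.3]
opening: 0.0191
```

```bash
python3 look.py wrist w4
python3 - <<'E'
from h import *
inc((.6595,.2263,.0895),(180,0,89.2))
E
```

```text
4.0 [0.6495 0.2223 0.1966] [-1.7983e+02  4.0000e-02  8.9320e+01] [ 0.4 -0.3 -1.5] 0.019
turn [-0.0037  0.001   0.0026] shift [0.0106 0.0257 0.2675] deg 0.2 mm 108
```

View pics/w4.png

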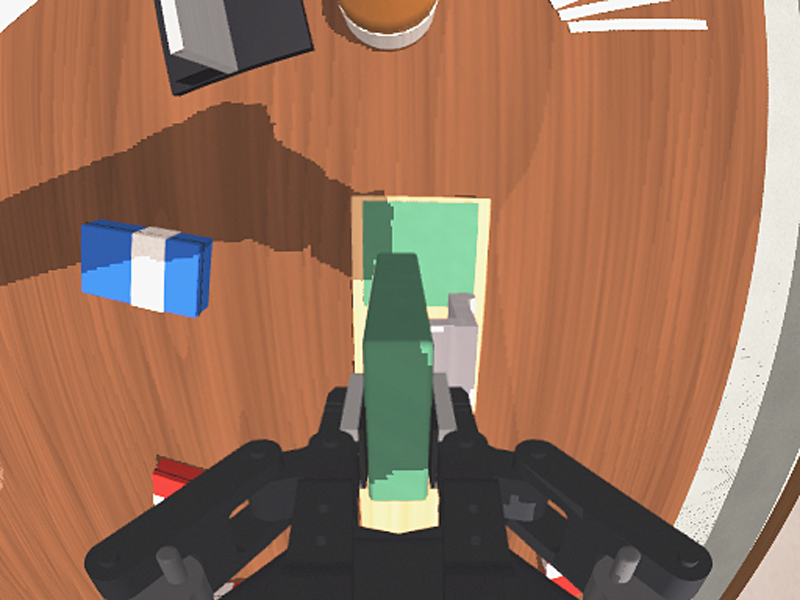

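The sign hangs straight in the jaws; the felt shows at x 363–478, y 202–306 (800 scale) with the board around it. I check the felt centre from it.

Run:
```python
from h import *;import pickle
c,s=pickle.load(open("w4.pkl","rb"))
for p in [(363,203),(478,202),(475,306),(353,197),(490,198)]: print(px2w(c,np.array(p)*.64-.18,.005,True).round(4))
```

```text
[0.6238 0.2651 0.005 ]
[0.7063 0.2655 0.005 ]
[0.7067 0.186  0.005 ]
[0.6167 0.2696 0.005 ]
[0.7151 0.2685 0.005 ]
```

Request:
play_rows(
  increments=[
    [[0,0,0,0.011,0.032,0.06,1],[0,0,0,0.011,0.032,0.13,1],[0,0,0,0.011,0.032,0.2,1],[0,0,0,0.011,0.032,0.245,1],[0,0,0,0.011,0.032,0.255,1]],
  ],
)

```text
time_s: 4.5
eef_pos: [0.6622, 0.2265, 0.0945]
tool_rot: [-179.8, 0.0, 89.3]
contact_force: [0.4, 1.0, -1.0]
opening: 0.019
```

Request:
play_rows(
  increments=[
    [[0,0,0,0,0,0.003,1],[0,0,0,0,0,0.006,1],[0,0,0,0,0,0.009,1],[0,0,0,0,0,0.009,1]],
  ],
)

```text
time_s: 4.9
eef_pos: [0.6639, 0.2259, 0.0935]
tool_rot: [179.9, -0.0, 89.2]
contact_force: [-0.3, -0.5, -0.6]
opening: 0.019
```

Request:
play_rows(
  increments=[
    [[0,0,0,0,0,0.003,1],[0,0,0,0,0,0.006,1],[0,0,0,0,0,0.006,1]],
  ],
)

```text
time_s: 5.2
eef_pos: [0.6632, 0.2257, 0.0899]
tool_rot: [-180.0, -0.0, 89.2]
contact_force: [-0.4, 0.3, -0.6]
opening: 0.0188
```

Request:
play_rows(
  increments=[
    [[0,0,0,0,0,0.003,1],[0,0,0,0,0,0.006,1],[0,0,0,0,0,0.006,1]],
  ],
)

```text
time_s: 5.5
eef_pos: [0.6635, 0.2257, 0.0882]
tool_rot: [180.0, -0.0, 89.2]
contact_force: [-0.4, -0.7, 2.2]
opening: 0.0192
```

```bash
python3 look.py side s1 x
```

```text
5.55 [0.6635 0.2257 0.0882] [ 1.7998e+02 -2.0000e-02  8.9230e+01] [-0.8 -0.5  2.7] 0.0188
```

Request:
play_rows(
  increments=[
    [[0,0,0,0,0,0.001,0.5],[0,0,0,0,0,0.001,0.3],[0,0,0,0,0,0.001,0],[0,0,0,0,0,0.001,-0.3],[0,0,0,0,0,0.001,-0.3]],
  ],
)

```text
time_s: 6.05
eef_pos: [0.6634, 0.2257, 0.0872]
tool_rot: [180.0, -0.0, 89.2]
contact_force: [0.3, -0.2, 0.4]
opening: 0.0552
```

Request:
play_rows(
  increments=[
    [[0,0,0,0,0,-0.06,-0.3],[0,0,0,0,0,-0.15,-0.3],[0,0,0,0,0,-0.25,-0.6],[0,0,0,0,0,-0.35,-1],[0,0,0,0,0,-0.45,-1]],
  ],
)

```text
time_s: 6.55
eef_pos: [0.6632, 0.2256, 0.2689]
tool_rot: [180.0, -0.0, 89.2]
contact_force: [1.0, 0.6, -0.2]
opening: 0.085
```

```bash
python3 look.py side s2
python3 - <<'E'
from h import *
inc((.505,-.43,.26),(180,0,87))
inc((.505,-.11,.26),(180,0,80))
E
```

```text
6.6 [0.6667 0.2264 0.2773] [179.3   -0.3   89.24] [2.7 0.5 5.4] 0.0858
turn [ 0.0155 -0.0069  0.0496] shift [-1.6465 -0.3826  0.03  ] deg 2.4 mm 676
turn [ 0.0151 -0.0079  0.2052] shift [-0.8466 -0.3933  0.0341] deg 9.3 mm 374
```

View pics/s2.png

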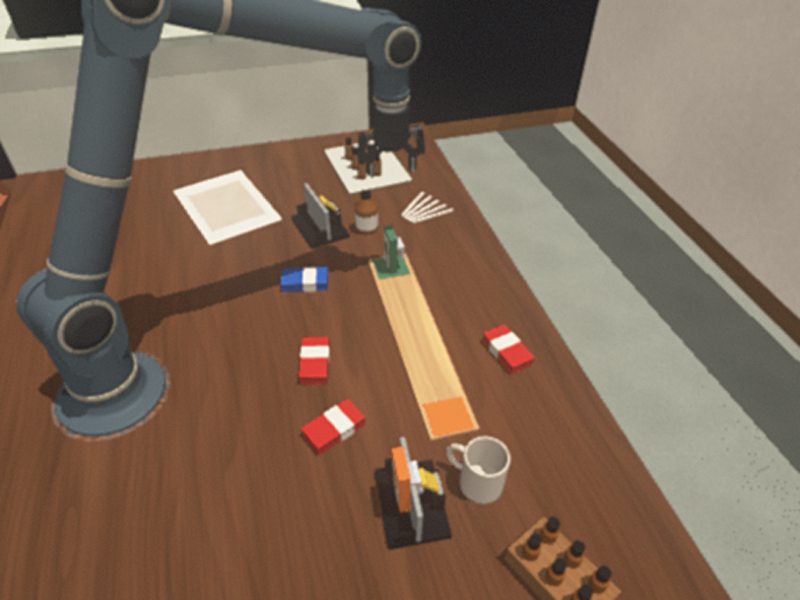

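The green sign stands upright on its felt at (390,255). Next the orange rail.

Request:
play_rows(
  increments=[
    [[0,0,0.05,-0.86,-0.39,0.02,-1],[0,0,0.05,-0.86,-0.39,0.02,-1],[0,0,0.05,-0.86,-0.39,0.02,-1],[0,0,0.05,-0.86,-0.39,0.02,-1],[0,0,0.05,-0.86,-0.39,0.02,-1]],
  ],
)

```text
time_s: 7.1
eef_pos: [0.556, -0.0023, 0.262]
tool_rot: [180.0, -0.0, 87.0]
contact_force: [0.9, -0.9, -0.1]
opening: 0.0855
```

Request:
play_rows(
  increments=[
    [[0,0,0,-0.125,0,0,-1],[0,0,0,-0.25,0,0,-1],[0,0,0,-0.375,0,0,-1],[0,0,0,-0.5,0,0,-1],[0,0,0,-0.62,0,0,-1]],
  ],
)

```text
time_s: 7.6
eef_pos: [0.5436, -0.2503, 0.2621]
tool_rot: [180.0, 0.0, 87.0]
contact_force: [-0.2, -0.2, 0.2]
opening: 0.0852
```

Run:
```python
from h import *
inc((.503,-.435,.26),(180,0,86))
```

```text
turn [ 0.001  -0.      0.0216] shift [-0.4664 -0.077   0.0052] deg 1.0 mm 189
```

Request:
play_rows(
  increments=[
    [[0,0,0.02,-0.466,-0.077,0.005,-1],[0,0,0.02,-0.466,-0.077,0.005,-1],[0,0,0.02,-0.466,-0.077,0.005,-1],[0,0,0.02,-0.466,-0.077,0.005,-1],[0,0,0.02,-0.466,-0.077,0.005,-1]],
  ],
)

```text
time_s: 8.1
eef_pos: [0.4989, -0.4398, 0.2599]
tool_rot: [-179.9, 0.3, 85.5]
contact_force: [0.6, -0.2, 0.6]
opening: 0.0857
```

```bash
python3 look.py wrist w5;python3 - <<'E'
from h import *;import pickle
c,s=pickle.load(open("w5.pkl","rb"));im=c["color"]
for v in(90,130,160):
    for b in blobs(mask(im,(5,130,v),(18,255,255))): print(v,b.mean(0).round()/.64,rect(c,b,.146,True))
E
```

```text
8.15 [ 0.5011 -0.4362  0.2596] [-1.7994e+02  9.0000e-02  8.5720e+01] [0.2 0.7 0.9] 0.0853
90 [604.6875 567.1875] (array([ 0.6788, -0.7166]), 87.2, 71.7, 89.8)
90 [192.1875 568.75  ] (array([ 0.288 , -0.7017]), 112.3, 67.0, 57.4)
90 [300.   531.25] (array([ 0.4049, -0.6387]), 38.2, 22.2, -10.2)
90 [770.3125 520.3125] (array([ 0.8843, -0.7423]), 109.8, 80.8, 23.7)
90 [387.5   265.625] (array([ 0.394 , -0.4623]), 823.0, 538.6, 0.2)
130 [604.6875 557.8125] (array([ 0.6741, -0.7024]), 59.1, 57.8, -89.4)
130 [190.625  567.1875] (array([ 0.2707, -0.6893]), 86.6, 78.6, 90.0)
130 [300.   531.25] (array([ 0.405 , -0.6387]), 38.1, 22.2, -10.2)
130 [404.6875 218.75  ] (array([ 0.5074, -0.4013]), 64.1, 18.9, 85.2)
130 [385.9375 248.4375] (array([ 0.394, -0.463]), 823.0, 537.2, 0.2)
160 [606.25   554.6875] (array([ 0.6777, -0.7079]), 56.5, 53.4, 78.0)
160 [192.1875 564.0625] (array([ 0.281 , -0.6908]), 82.9, 54.7, -87.0)
160 [298.4375 531.25  ] (array([ 0.4064, -0.6305]), 33.6, 24.8, 24.4)
160 [387.5    523.4375] (array([ 0.4781, -0.6237]), 23.5, 13.5, 84.2)
160 [735.9375 485.9375] (array([ 0.8005
[... 530 characters left out ...]
.125 100.   ] (array([ 0.5972, -0.3371]), 46.3, 34.7, -88.2)
160 [300.     96.875] (array([ 0.4548, -0.3269]), 82.8, 18.1, -87.5)
160 [ 54.6875 326.5625] (array([ 0.2074, -0.5099]), 589.6, 228.2, 64.3)
160 [771.875  257.8125] (array([ 0.7887, -0.4654]), 447.5, 33.5, -89.9)
160 [689.0625 214.0625] (array([ 0.6874, -0.4502]), 404.1, 155.8, 89.3)
160 [443.75   289.0625] (array([ 0.5313, -0.4673]), 385.5, 160.3, 88.0)
160 [432.8125  50.    ] (array([ 0.5288, -0.3043]), 58.6, 4.3, 89.4)
160 [357.8125  79.6875] (array([ 0.4917, -0.322 ]), 100.7, 45.3, -89.7)
160 [220.3125  54.6875] (array([ 0.4136, -0.2971]), 93.5, 37.3, -57.6)
160 [160.9375  25.    ] (array([ 0.3747, -0.2572]), 85.3, 31.1, -49.2)
```

View pics/w5.png

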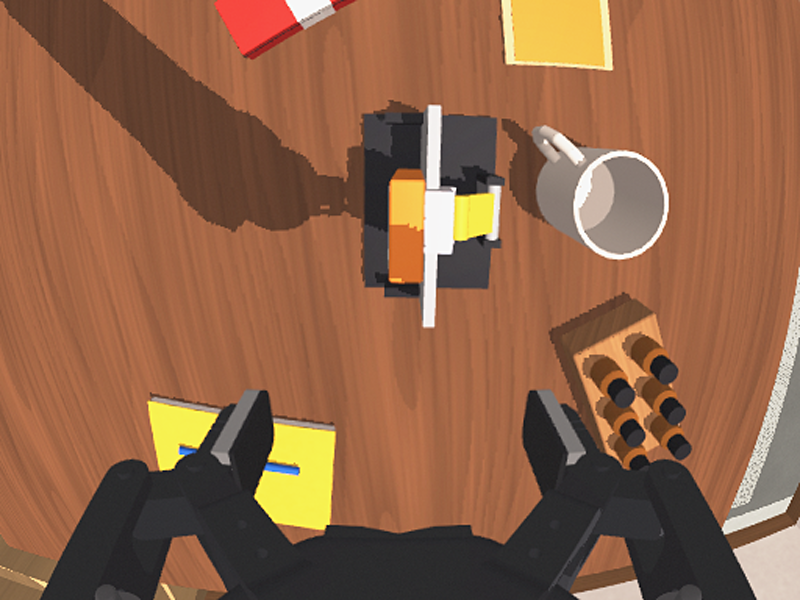

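Run:
```python
from h import *;import pickle
c,s=pickle.load(open("w5.pkl","rb"))
for p in [(391,181),(423,181),(422,282),(390,283)]: print("top",px2w(c,np.array(p)*.64-.18,.146,True).round(4))
for p in [(434,106),(429,326)]: print("blade",px2w(c,np.array(p)*.64-.18,.102,True).round(4))
inc((.5075,-.4037,.16),(180,0,85.2))
```

```text
top [ 0.501  -0.3753  0.146 ]
top [ 0.5184 -0.3766  0.146 ]
top [ 0.514  -0.4342  0.146 ]
top [ 0.4956 -0.4334  0.146 ]
blade [ 0.5308 -0.3324  0.102 ]
blade [ 0.5182 -0.4803  0.102 ]
turn [-0.0013  0.0021  0.0116] shift [0.0827 0.0102 0.249 ] deg 0.5 mm 105
```

Request:
play_rows(
  increments=[
    [[0,0,0.01,0.079,0.011,0.1,-1],[0,0,0.01,0.079,0.011,0.2,-1],[0,0,0.01,0.079,0.011,0.29,-1],[0,0,0.01,0.079,0.011,0.353,-1],[0,0,0.01,0.079,0.011,0.353,-1]],
  ],
)

```text
time_s: 8.65
eef_pos: [0.5091, -0.3975, 0.1147]
tool_rot: [-179.6, -0.3, 85.8]
contact_force: [0.4, 1.1, -0.3]
opening: 0.0855
```

Request:
play_rows(
  increments=[
    [[0,0,0,0,0,0,1],[0,0,0,0,0,0,1],[0,0,0,0,0,0,1],[0,0,0,0,0,0,1],[0,0,0,0,0,0,1]],
  ],
)

```text
time_s: 9.15
eef_pos: [0.5098, -0.4018, 0.1199]
tool_rot: [180.0, 0.0, 85.6]
contact_force: [-2.1, 2.0, 4.4]
opening: 0.019
```

Request:
play_rows(
  increments=[
    [[0,0,0,0,0,-0.025,1],[0,0,0,0,0,-0.06,1],[0,0,0,0,0,-0.11,1],[0,0,0,0,0,-0.17,1],[0,0,0,0,0,-0.25,1]],
  ],
)

```text
time_s: 9.65
eef_pos: [0.5104, -0.4011, 0.2199]
tool_rot: [180.0, -0.0, 85.6]
contact_force: [-0.5, -0.1, -1.2]
opening: 0.019
```

Request:
play_rows(
  increments=[
    [[0,0,0,0,0,-0.07,1],[0,0,0,0,0,-0.1,1],[0,0,0,0,0,-0.1,1],[0,0,0,0,0,-0.1,1]],
  ],
)

```text
time_s: 10.05
eef_pos: [0.51, -0.4009, 0.2579]
tool_rot: [-180.0, -0.1, 85.7]
contact_force: [-0.4, -0.1, -2.1]
opening: 0.0192
```

```bash
python3 look.py wrist w6
python3 - <<'E'
from h import *
inc((.652,-.2475,.26),(180,0,89.2))
E
```

```text
10.1 [ 0.5097 -0.4007  0.2572] [-1.7989e+02 -9.0000e-02  8.5650e+01] [ 0.6  0.5 -2.3] 0.0189
turn [-0.0025 -0.0021 -0.0789] shift [ 0.4088  0.3257 -0.007 ] deg 3.6 mm 209
```

Request:
play_rows(
  increments=[
    [[0,0,-0.03,0.07,0.056,0,1],[0,0,-0.06,0.15,0.12,0,1],[0,0,-0.079,0.24,0.19,0,1],[0,0,-0.079,0.33,0.262,0,1],[0,0,-0.079,0.415,0.326,0,1]],
  ],
)

```text
time_s: 10.6
eef_pos: [0.6535, -0.2434, 0.2565]
tool_rot: [-179.8, -0.1, 89.2]
contact_force: [0.9, -0.6, -1.2]
opening: 0.019
```

Request:
play_rows(
  increments=[
    [[0,0,0,0,0,0.05,1],[0,0,0,0,0,0.1,1],[0,0,0,0,0,0.15,1],[0,0,0,0,0,0.15,1]],
  ],
)

```text
time_s: 11.0
eef_pos: [0.6502, -0.2443, 0.1934]
tool_rot: [-179.5, -0.2, 89.2]
contact_force: [0.5, 1.1, -2.0]
opening: 0.0196
```

```bash
python3 look.py wrist w7
```

```text
11.05 [ 0.6513 -0.245   0.1957] [-1.7968e+02 -1.0000e-01  8.9190e+01] [ 0.4 -0.1 -0.5] 0.0192
```

View pics/w7.png

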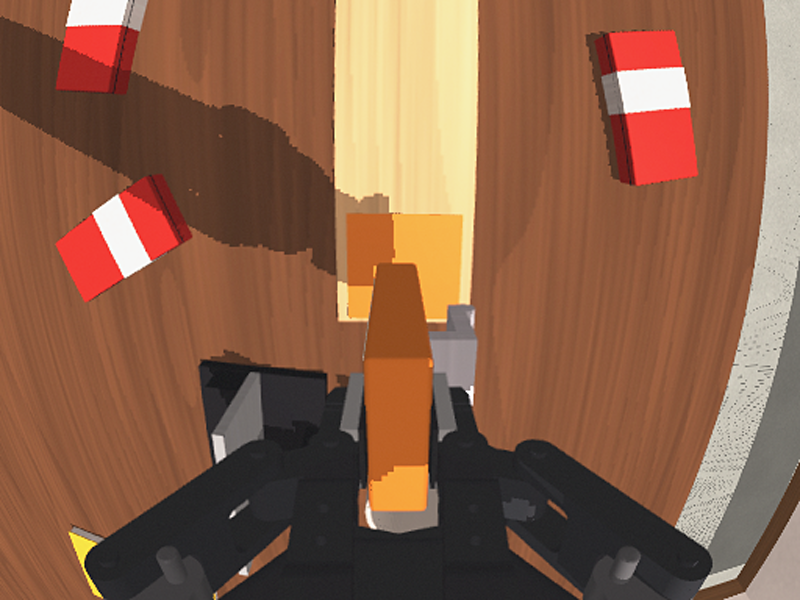

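The orange sign hangs straight; orange felt corners near (347,214), (463,214), (461,319), (348,318).

Run:
```python
from h import *;import pickle
c,s=pickle.load(open("w7.pkl","rb"))
P=[px2w(c,np.array(p)*.64-.18,.005,True) for p in [(347,214),(463,214),(461,319),(348,318)]];print(np.round(P,4),np.mean(P,0))
```

```text
[[ 0.6133 -0.2075  0.005 ]
 [ 0.6966 -0.2083  0.005 ]
 [ 0.6971 -0.289   0.005 ]
 [ 0.6105 -0.2872  0.005 ]] [ 0.65437532 -0.2480048   0.005     ]
```

Request:
play_rows(
  increments=[
    [[0,0,0,-0.001,0.007,0.06,1],[0,0,0,-0.001,0.007,0.13,1],[0,0,0,-0.001,0.007,0.2,1],[0,0,0,-0.001,0.007,0.245,1],[0,0,0,-0.001,0.007,0.255,1]],
  ],
)

```text
time_s: 11.55
eef_pos: [0.6545, -0.2458, 0.0948]
tool_rot: [-179.8, -0.1, 89.2]
contact_force: [-0.3, -1.0, -0.7]
opening: 0.019
```

Request:
play_rows(
  increments=[
    [[0,0,0,0,0,0.003,1],[0,0,0,0,0,0.006,1],[0,0,0,0,0,0.009,1],[0,0,0,0,0,0.009,1]],
  ],
)

```text
time_s: 11.95
eef_pos: [0.656, -0.2465, 0.0941]
tool_rot: [179.9, 0.0, 89.2]
contact_force: [-0.6, 0.7, -2.2]
opening: 0.0189
```

Request:
play_rows(
  increments=[
    [[0,0,0,0,0,0.003,1],[0,0,0,0,0,0.005,1],[0,0,0,0,0,0.005,1]],
  ],
)

```text
time_s: 12.25
eef_pos: [0.6555, -0.2462, 0.0911]
tool_rot: [-180.0, -0.0, 89.2]
contact_force: [-0.6, -0.1, -0.3]
opening: 0.0189
```

Request:
play_rows(
  increments=[
    [[0,0,0,0,0,0.003,1],[0,0,0,0,0,0.005,1],[0,0,0,0,0,0.005,1]],
  ],
)

```text
time_s: 12.55
eef_pos: [0.6555, -0.2463, 0.089]
tool_rot: [-180.0, -0.0, 89.2]
contact_force: [0.0, 0.4, -1.6]
opening: 0.0192
```

Request:
play_rows(
  increments=[
    [[0,0,0,0,0,0.002,1],[0,0,0,0,0,0.002,1],[0,0,0,0,0,0.002,1]],
  ],
)

```text
time_s: 12.85
eef_pos: [0.6556, -0.2463, 0.0889]
tool_rot: [180.0, -0.0, 89.2]
contact_force: [-0.6, 0.3, 4.2]
opening: 0.0192
```

Contact; release and rise.

Request:
play_rows(
  increments=[
    [[0,0,0,0,0,0,0.5],[0,0,0,0,0,0,0.3],[0,0,0,0,0,0,0],[0,0,0,0,0,0,-0.3],[0,0,0,0,0,0,-0.3]],
  ],
)

```text
time_s: 13.35
eef_pos: [0.6555, -0.2463, 0.0882]
tool_rot: [-180.0, -0.0, 89.2]
contact_force: [0.2, 0.6, -0.1]
opening: 0.0557
```

Request:
play_rows(
  increments=[
    [[0,0,0,0,0,-0.06,-0.3],[0,0,0,0,0,-0.15,-0.3],[0,0,0,0,0,-0.25,-0.6],[0,0,0,0,0,-0.35,-1],[0,0,0,0,0,-0.45,-1]],
  ],
)

```text
time_s: 13.85
eef_pos: [0.6553, -0.2463, 0.27]
tool_rot: [180.0, -0.0, 89.2]
contact_force: [0.1, -0.1, -0.7]
opening: 0.0853
```

```bash
python3 look.py top t2
python3 - <<'E'
from h import *;import pickle
D=pickle.load(open("c0.pkl","rb"));c,s=pickle.load(open("t2.pkl","rb"))
for nm,c in(("0",D["top"]),("now",c)):
  im=c["color"]
  for n,lo,hi in[("blue",(100,120,80),(130,255,255)),("red",(0,200,100),(4,255,255))]:
    m=mask(im,lo,hi);m=cv2.morphologyEx(m,cv2.MORPH_CLOSE,np.ones((17,17)))
    for b in blobs(m): print(nm,n,b.mean(0).round(),rect(c,b,.028))
E
```

```text
13.9 [ 0.6584 -0.2481  0.2782] [179.29   0.22  89.19] [ 2.5 -1.6  4.9] 0.0854
0 blue [190. 247.] (array([0.4402, 0.226 ]), 112.5, 58.8, -11.6)
0 red [269. 254.] (array([ 0.4169, -0.037 ]), 111.9, 59.1, 76.6)
0 red [323. 253.] (array([ 0.4229, -0.2142]), 112.6, 59.0, 23.3)
0 red [294. 132.] (array([ 0.8328, -0.1188]), 111.5, 59.5, -77.9)
now blue [190. 247.] (array([0.4402, 0.226 ]), 112.5, 58.9, -11.8)
now red [269. 254.] (array([ 0.4171, -0.0364]), 110.8, 59.1, 76.6)
now red [294. 132.] (array([ 0.8328, -0.1185]), 112.1, 58.2, -77.9)
```

View pics/t2.png

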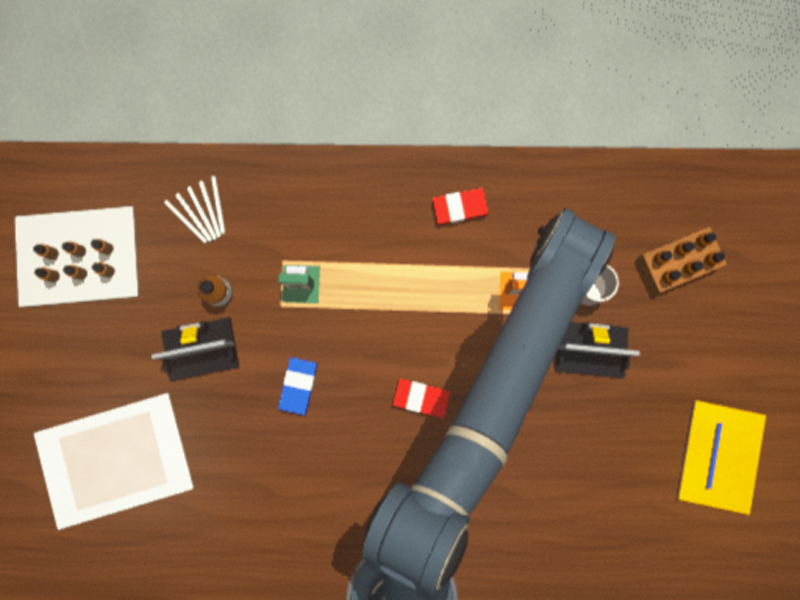

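```bash
cat >> h.py <<'E'
def incg(G,yaw,a,off=.0187):
    """increments to bring point `off` behind TCP to G, tool x heading yaw, tool tilted by a about tool y (+: points forward along yaw)"""
    from rig import get_state
    R1=Ro.from_euler('z',yaw,degrees=True)*Ro.from_euler('x',180,degrees=True)*Ro.from_euler('y',a,degrees=True)
    p=np.array(G)+off*R1.as_matrix()[:,2]
    print("tcp",p.round(4),"rpy",R1.as_euler('xyz',degrees=True).round(1),end=" ");inc(p,R1.as_euler('xyz',degrees=True));return p
def pose():
    from rig import get_state
    s=get_state();R=Ro.from_euler('xyz',s["tool_rot"],degrees=True).as_matrix()
    print("t",s["time_s"],"tcp",np.round(s["eef_pos"],4),"G",np.round(np.array(s["eef_pos"])-.0187*R[:,2],4),"toolz",R[:,2].round(3),"yaw/tilt",np.degrees(np.arctan2(-R[1,1]*-1,R[0,1])).round(1) if 0 else np.degrees(np.arctan2(-(-R[0,1]),-R[1,1])).round(1),np.degrees(np.arctan2(R[2,0],-R[2,2])).round(1),"j",np.round(s["joints"],1),"F",np.round(s["contact_force"],1),"op",round(s["opening"],4))
E
python3 - <<'E'
from h import *
pose()
incg((.43,-.205,.2),23.3,-30)
incg((.52,-.18,.22),45,0)
E
```

```text
t 13.9 tcp [ 0.6584 -0.2481  0.2782] G [ 0.6582 -0.248   0.2969] toolz [ 0.012 -0.004 -1.   ] yaw/tilt 89.2 -0.2 j [ -1.8  29.2  29.4  82.1 -14.7  71.7  28.1] F [ 2.5 -1.6  4.9] op 0.0854
tcp [ 0.4214 -0.2087  0.1838] rpy [180.   30.   23.3] turn [ 0.3995 -0.5956  1.425 ] shift [ 0.091  -0.5967  0.2283] deg 71.8 mm 258
tcp [ 0.52   -0.18    0.2013] rpy [180.   0.  45.] turn [ 0.0169 -0.0014  0.9821] shift [ 0.1661 -0.3507  0.1873] deg 44.2 mm 172
```

Request:
play_rows(
  increments=[
    [[0,0,0.98,0.166,-0.35,0.15,-1],[0,0,0.98,0.166,-0.35,0.15,-1],[0,0,0.98,0.166,-0.35,0.15,-1],[0,0,0.98,0.166,-0.35,0.15,-1],[0,0,0.98,0.166,-0.35,0.15,-1]],
  ],
)

```text
time_s: 14.4
eef_pos: [0.5132, -0.1762, 0.207]
tool_rot: [-179.7, -0.0, 45.9]
contact_force: [0.7, -0.8, 0.6]
opening: 0.0855
```

Run:
```python
from h import *
pose()
incg((.45,-.205,.2),23.3,-30)
```

```text
t 14.4 tcp [ 0.5132 -0.1762  0.207 ] G [ 0.5133 -0.1763  0.2257] toolz [-0.003  0.003 -1.   ] yaw/tilt 45.9 0.0 j [-17.1  18.6  39.8 109.2 -14.1  57.4 -15.2] F [ 0.7 -0.8  0.6] op 0.0855
tcp [ 0.4414 -0.2087  0.1838] rpy [180.   30.   23.3] turn [ 0.1259 -0.6569  0.4917] shift [-0.1832 -0.0721  0.0584] deg 37.4 mm 82
```

Request:
play_rows(
  increments=[
    [[0.126,-0.657,0.492,-0.183,-0.072,0.058,-1],[0.126,-0.657,0.492,-0.183,-0.072,0.058,-1],[0.126,-0.657,0.492,-0.183,-0.072,0.058,-1],[0.126,-0.657,0.492,-0.183,-0.072,0.058,-1],[0.126,-0.657,0.492,-0.183,-0.072,0.058,-1]],
  ],
)

```text
time_s: 14.9
eef_pos: [0.447, -0.2092, 0.1839]
tool_rot: [179.7, 30.1, 23.6]
contact_force: [0.2, 0.1, 0.3]
opening: 0.0854
```

```bash
python3 look.py wrist w8; python3 -c "
from h import *
pose()"
```

```text
14.95 [ 0.4472 -0.2092  0.1835] [179.66  30.17  23.62] [ 0.6  1.1 -0.6] 0.0855
t 14.95 tcp [ 0.4472 -0.2092  0.1835] G [ 0.4558 -0.2054  0.1996] toolz [-0.458 -0.207 -0.864] yaw/tilt 23.8 -30.2 j [-24.6  32.8  49.  105.   -2.2  73.4 -41.2] F [ 0.6  1.1 -0.6] op 0.0855
```

View pics/w8.png

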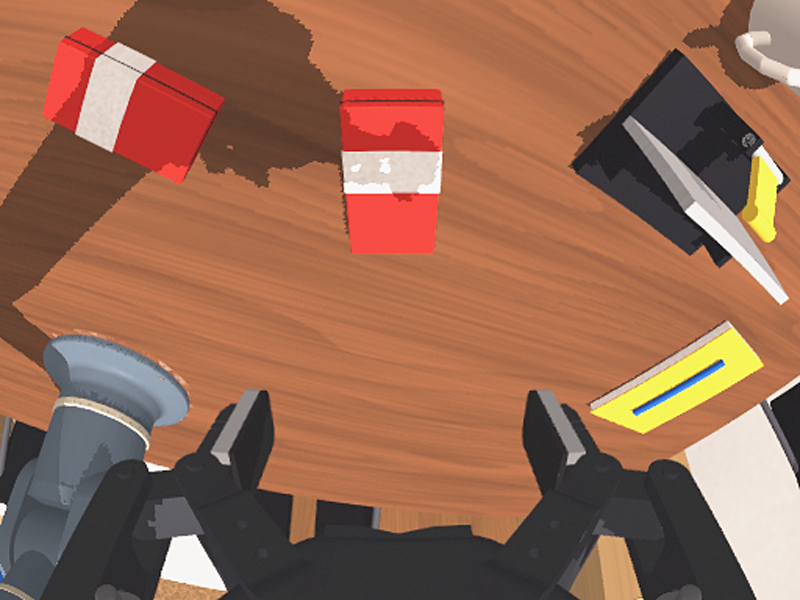

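Run:
```python
from h import *;import pickle
c,s=pickle.load(open("w8.pkl","rb"))
P=np.array([px2w(c,np.array(p)*.64-.18,.028,True) for p in [(342,103),(443,103),(435,252),(350,253)]]);print(np.round(P,4),np.mean(P,0).round(4))
print(np.linalg.norm(P[0]-P[1]),np.linalg.norm(P[2]-P[1]),np.linalg.norm(P[2]-P[3]))
u=P[0]+P[1]-P[2]-P[3];print(np.degrees(np.arctan2(u[1],u[0])))
ce=P.mean(0);u=u[:2]/np.linalg.norm(u[:2])
G=np.r_[ce[:2]+.025*u,0]
for z in(.1,.026):
  G[2]=z;incg(G,np.degrees(np.arctan2(u[1],u[0])),-30)
```

```text
[[ 0.4693 -0.1679  0.028 ]
 [ 0.4912 -0.2184  0.028 ]
 [ 0.3884 -0.2651  0.028 ]
 [ 0.364  -0.211   0.028 ]] [ 0.4282 -0.2156  0.028 ]
0.05498082987011168 0.11282430250809079 0.059343171424045466
23.31677978530948
tcp [ 0.4426 -0.2094  0.0838] rpy [180.   30.   23.3] turn [0.0109 0.0039 0.0057] shift [ 0.1159 -0.0056  0.2208] deg 0.6 mm 100
tcp [ 0.4426 -0.2094  0.0098] rpy [180.   30.   23.3] turn [0.0109 0.0039 0.0057] shift [ 0.2089 -0.0065  0.3807] deg 0.6 mm 174
```

Request:
play_rows(
  increments=[
    [[0.011,0.004,0.006,0.116,-0.006,0.22,-1],[0.011,0.004,0.006,0.116,-0.006,0.22,-1],[0.011,0.004,0.006,0.116,-0.006,0.22,-1],[0.011,0.004,0.006,0.17,-0.006,0.31,-1],[0.011,0.004,0.006,0.195,-0.006,0.355,-1]],
  ],
)

```text
time_s: 15.45
eef_pos: [0.4419, -0.2107, 0.0234]
tool_rot: [-179.9, 29.7, 23.2]
contact_force: [-0.4, 0.5, 0.1]
opening: 0.0851
```

Run:
```python
from h import *
pose()
incg((.449,-.2057,.0215),23.3,-30)
```

```text
t 15.45 tcp [ 0.4419 -0.2107  0.0234] G [ 0.4505 -0.207   0.0396] toolz [-0.455 -0.194 -0.869] yaw/tilt 23.2 -29.7 j [-18.7  45.3  41.6 110.2 -10.4  57.  -40. ] F [-0.4  0.5  0.1] op 0.0851
tcp [ 0.4404 -0.2094  0.0053] rpy [180.   30.   23.3] turn [-0.0026 -0.0077 -0.002 ] shift [ 0.0204 -0.0044  0.0404] deg 0.4 mm 18
```

Request:
play_rows(
  increments=[
    [[0,0,0,0.01,-0.004,0.02,-1],[0,0,0,0.02,-0.004,0.038,-1],[0,0,0,0.02,-0.004,0.038,-1]],
  ],
)

```text
time_s: 15.75
eef_pos: [0.4408, -0.2095, 0.0068]
tool_rot: [-180.0, 29.7, 23.2]
contact_force: [0.2, -0.7, -0.1]
opening: 0.0857
```

Request:
play_rows(
  increments=[
    [[0,0,0,0,0,0,1],[0,0,0,0,0,0,1],[0,0,0,0,0,0,1],[0,0,0,0,0,0,1]],
  ],
)

```text
time_s: 16.15
eef_pos: [0.4413, -0.2095, 0.0073]
tool_rot: [-180.0, 29.6, 23.2]
contact_force: [2.0, -0.0, 5.4]
opening: 0.0565
```

Run:
```python
from h import *
pose()
```

```text
t 16.15 tcp [ 0.4413 -0.2095  0.0073] G [ 0.4498 -0.2058  0.0235] toolz [-0.455 -0.194 -0.869] yaw/tilt 23.2 -29.6 j [-18.2  46.6  40.8 110.5 -11.2  55.4 -40. ] F [ 2.  -0.   5.4] op 0.0565
```

Request:
play_rows(
  increments=[
    [[0,0,0,-0.03,0,-0.052,1],[0,0,0,-0.075,0,-0.13,1],[0,0,0,-0.125,0,-0.217,1],[0,0,0,-0.18,0,-0.313,1],[0,0,0,-0.18,0,-0.313,1]],
  ],
)

```text
time_s: 16.65
eef_pos: [0.4424, -0.2116, 0.1551]
tool_rot: [179.7, 29.2, 23.0]
contact_force: [0.2, -0.8, -0.8]
opening: 0.0568
```

Run:
```python
from h import *
pose()
incg((.52,-.16,.22),20,-5)
incg((.52,-.14,.22),10,10)
```

```text
t 16.65 tcp [ 0.4424 -0.2116  0.1551] G [ 0.4508 -0.2079  0.1714] toolz [-0.448 -0.195 -0.873] yaw/tilt 23.1 -29.2 j [-23.5  34.3  48.3 107.   -4.   69.6 -40.9] F [ 0.2 -0.8 -0.8] op 0.0568
tcp [ 0.5185 -0.1606  0.2014] rpy [180.   5.  20.] turn [0.026  0.5384 0.0649] shift [ 0.1397 -0.0421 -0.211 ] deg 24.4 mm 103
tcp [ 0.5232 -0.1394  0.2016] rpy [180. -10.  10.] turn [0.0554 0.8675 0.292 ] shift [ 0.1669 -0.086  -0.227 ] deg 41.3 mm 118
```

Request:
play_rows(
  increments=[
    [[0.011,0.17,0.06,0.033,-0.017,-0.045,1],[0.022,0.347,0.12,0.067,-0.034,-0.09,1],[0.033,0.52,0.175,0.1,-0.052,-0.136,1],[0.044,0.694,0.234,0.134,-0.07,-0.182,1],[0.055,0.867,0.292,0.167,-0.086,-0.227,1]],
  ],
)

```text
time_s: 17.15
eef_pos: [0.5216, -0.1373, 0.1968]
tool_rot: [-179.8, -9.8, 9.8]
contact_force: [-1.2, -0.4, -1.2]
opening: 0.0567
```

Run:
```python
from h import *
pose()
incg((.6,-.11,.2),0,48)
incg((.62,-.09,.18),0,60)
```

```text
t 17.15 tcp [ 0.5216 -0.1373  0.1968] G [ 0.5185 -0.1379  0.2152] toolz [ 0.166  0.033 -0.986] yaw/tilt 9.9 9.8 j [-26.8  15.4  47.3 116.6 -22.5  46.4 -46.8] F [-1.2 -0.4 -1.2] op 0.0567
tcp [ 0.6139 -0.11    0.1875] rpy [180. -48.   0.] turn [-0.1124  0.848   0.1933] shift [ 0.2316 -0.0276  0.0636] deg 39.5 mm 97
tcp [ 0.6362 -0.09    0.1706] rpy [180. -60.   0.] turn [-0.1338  1.114   0.1829] shift [ 0.287  -0.0671  0.116 ] deg 51.2 mm 127
```

Request:
play_rows(
  increments=[
    [[-0.022,0.17,0.039,0.046,-0.006,0.013,1],[-0.045,0.34,0.077,0.093,-0.011,0.025,1],[-0.067,0.51,0.116,0.139,-0.017,0.038,1],[-0.09,0.68,0.155,0.185,-0.022,0.051,1],[-0.112,0.848,0.193,0.232,-0.028,0.064,1]],
  ],
)

```text
time_s: 17.65
eef_pos: [0.6099, -0.116, 0.2104]
tool_rot: [-179.5, -38.7, 2.1]
contact_force: [1.0, 0.0, -1.1]
opening: 0.0568
```

Run:
```python
from h import *
pose()
incg((.6435,-.09,.18),0,60)
incg((.6435,-.09,.15),0,60)
```

```text
t 17.65 tcp [ 0.6099 -0.116   0.2104] G [ 0.5982 -0.1166  0.2251] toolz [ 0.624  0.032 -0.781] yaw/tilt 2.5 38.7 j [  2.4  11.   10.  124.6 -58.9  12.8 -21.6] F [ 1.   0.  -1.1] op 0.0568
tcp [ 0.6597 -0.09    0.1706] rpy [180. -60.   0.] turn [-0.0477  0.4745  0.029 ] shift [ 0.0369 -0.0589  0.1575] deg 21.5 mm 69
tcp [ 0.6597 -0.09    0.1406] rpy [180. -60.   0.] turn [-0.0477  0.4745  0.029 ] shift [-0.0099 -0.0583  0.216 ] deg 21.5 mm 90
```

```bash
cat > fk.py <<'E'
import numpy as np,pickle,itertools,glob
from scipy.spatial.transform import Rotation as Ro
from scipy.optimize import least_squares
def data():
    S=[]
    for f in sorted(glob.glob("*.pkl")):
        d=pickle.load(open(f,"rb"))
        if isinstance(d,tuple): S.append(d[1])
    S=[(s["joints"],s["eef_pos"],s["tool_rot"]) for s in S]
    S+=[([-68.979,26.897,-2.784,87.875,1.381,65.375,-4.717],[.26,.622,.23],[-179.886,.005,157.324]),
     ([2.4,11,10,124.6,-58.9,12.8,-21.6],[.6099,-.116,.2104],[-179.5,-38.7,2.1]),
     ([-26.8,15.4,47.3,116.6,-22.5,46.4,-46.8],[.5216,-.1373,.1968],[-179.8,-9.8,9.8]),
     ([-18.2,46.6,40.8,110.5,-11.2,55.4,-40],[.4413,-.2095,.0073],[-180,29.6,23.2]),
     ([-17.1,18.6,39.8,109.2,-14.1,57.4,-15.2],[.5132,-.1762,.207],[-179.7,0,45.9])]
    return S
ax="zyzyzyz"
def chain(sg,o1,q): 
    Rs=[];R=Ro.from_euler('z',o1,degrees=True)
    for a,s,v in zip(ax,sg,q): R=R*Ro.from_euler(a,s*v,degrees=True);Rs.append(R)
    return Rs
def fit():
    S=data();T=Ro.from_euler('xyz',np.array([s[2] for s in S]),degrees=True);best=[]
    for sg in itertools.product((1,-1),repeat=7):
        if sg[1]<0: continue
        for o1 in (0,180,):
            def f(p): 
                return np.concatenate([((chain(sg,p[0],s[0])[-1]*Ro.from_rotvec(p[1:])).inv()*T[i]).as_rotvec() for i,s in enumerate(S)])
            # init tool rot from first sample
            R0=(chain(sg,o1,S[0][0])[-1]).inv()*T[0]
            r=np.linalg.norm(f(np.r_[o1,R0.as_rotvec()]));best.append((r,sg,o1,R0.as_rotvec()))
    best.sort(key=lambda b:b[0]);out=[]
    for r,sg,o1,r0 in best[:4]:
        def f(p): return np.concatenate([((chain(sg,p[0],s[0])[-1]*Ro.from_rotvec(p[1:])).inv()*T[i]).as_rotvec() for i,s in enumerate(S)])
        m=least_squares(f,np.r_[o1,r0],x_scale=[50,1,1,1]);out.append((m.cost,sg,m.x));print(r.round(3),sg,o1,m.cost,m.x.round(3))
    out.sort(key=lambda b:b[0]);c,sg,x=out[0]
    # positions: base z offset + offsets (xyz) in frames after j2,j3(elbow),j4,j5,j6,j7
    A=[];b=[]
    for s in S:
        Rs=chain(sg,x[0],s[0]);A.append(np.hstack([np.eye(3)]+[R.as_matrix() for R in Rs]));b.append(s[1])
    A=np.vstack(A);b=np.concatenate(b);lam=1e-3
    L=np.linalg.solve(A.T@A+lam**2*np.eye(A.shape[1]),A.T@b);print("poserr mm",(abs(A@L-b).max()*1000).round(1));print(L.reshape(-1,3).round(3))
    pickle.dump((sg,x,L),open("fk.bin","wb"))
if __name__=="__main__": fit()
E
python3 fk.py
```

```text
0.003 (-1, 1, -1, 1, -1, 1, -1) 0 4.221401726834125e-06 [-0.007 -0.     0.     1.571]
1.866 (-1, 1, -1, -1, 1, 1, 1) 0 1.4772319593534031 [-5.948 -2.186 -2.318  0.338]
2.03 (-1, 1, -1, 1, -1, 1, -1) 180 4.221401726833713e-06 [359.993  -0.      0.      1.571]
2.094 (-1, 1, -1, 1, 1, 1, -1) 0 2.082965888674624 [23.97  -0.154  0.311  2.257]
poserr mm 0.3
[[ 0.001 -0.     0.119]
 [-0.    -0.013  0.119]
 [-0.    -0.013  0.277]
 [ 0.001 -0.008  0.277]
 [ 0.    -0.008  0.233]
 [-0.001 -0.     0.233]
 [-0.001 -0.     0.153]
 [ 0.    -0.     0.153]]
```

```bash
cat > ik.py <<'E'
import numpy as np,pickle
from scipy.spatial.transform import Rotation as Ro
from scipy.optimize import least_squares
from fk import chain
sg,x,L=pickle.load(open("fk.bin","rb"));L=L.reshape(-1,3);RT=Ro.from_rotvec(x[1:])
lo=np.array([-148.3,-19.14,-79.39,5.75,-59.74,12.07,-152.46])+1;hi=np.array([148.3,114.17,73.82,140.21,239.74,113.84,152.46])-1
def fk(q):
    Rs=chain(sg,x[0],q);return L[0]+sum(R.apply(l) for R,l in zip(Rs,L[1:])),Rs[-1]*RT,Rs
def target(G,yaw,a,off=.0187):
    R=Ro.from_euler('z',yaw,degrees=True)*Ro.from_euler('x',180,degrees=True)*Ro.from_euler('y',a,degrees=True)
    return np.array(G)+off*R.as_matrix()[:,2],R
def ik(p,R,q0,w=.002):
    q0=np.clip(q0,lo+.1,hi-.1)
    def f(q):
        a,b,_=fk(q);return np.r_[(a-p)*10,(b.inv()*R).as_rotvec(),w*(q-q0)/57.]
    m=least_squares(f,q0,bounds=(lo,hi),x_scale=30.,max_nfev=60);a,b,Rs=fk(m.x)
    # wrist height: origin of frame j6
    return m.x,np.linalg.norm(a-p)*1000,np.degrees((b.inv()*R).magnitude())
E
cat > t1.py <<'E'
from ik import *
from rig import get_state
q=np.array(get_state()["joints"])
for y in(-.09,):
  for yaw in range(-120,181,30):
    h=np.array([np.cos(np.radians(yaw)),np.sin(np.radians(yaw))])
    G=np.r_[np.array([.656,y])-.0095*h,.086]
    p,R=target(G,yaw,60);b=[]
    for s in [q]+[q+np.r_[0,0,0,0,d,0,e] for d in(60,120,180,240) for e in(-60,0,60)]:
        r=ik(p,R,s)
        if r[1]<1 and r[2]<1: b.append((abs(r[0]-q).max(),r[0]))
    b.sort(key=lambda v:v[0]);print(yaw,len(b),b[0][0].round() if b else None,b[0][1].round() if b else None)
E
python3 t1.py
```

```text
-120 9 141.0 [ -8.  56.  -8.  78.  44.  98. 119.]
-90 8 147.0 [-20.  47.   3.  98.  57.  73. 125.]
-60 6 140.0 [-38.  43.  25. 118.  81.  42. 117.]
-30 6 196.0 [-20.  37.  12. 131. 137.  46.  93.]
0 6 247.0 [  7.  35.  -0. 134. 188.  49.  88.]
30 6 184.0 [  75.   75.  -78.  122.  125.   17. -138.]
60 10 57.0 [ 59.  54. -46. 105. -43.  37.  34.]
90 11 55.0 [ 48.  59. -40.  85. -24.  68.  32.]
120 12 82.0 [ 42.  69. -49.  67.  -3.  95.  33.]
150 0 None None
180 0 None None
```

```bash
cat > t2.py <<'E'
from ik import *
from h import inc,pose
from rig import get_state
q=np.array(get_state()["joints"])
W=[((.56,-.06,.25),45,20),((.6,.0,.26),90,40),((.657,.0705,.2),90,60),((.657,.0705,.088),90,60)]
for G,yaw,a in W:
    p,R=target(G,yaw,a);r=ik(p,R,q);q=r[0];print(G,yaw,a,q.round(),r[1].round(1),r[2].round(1))
pose()
from h import incg
incg(*W[0])
E
python3 t2.py
```

```text
(0.56, -0.06, 0.25) 45 20 [ -1.  12.  13. 112. -26.  48. -17.] 0.0 0.0
(0.6, 0.0, 0.26) 90 40 [ 14.  25.  -1.  98. -41.  72.  31.] 0.0 0.0
(0.657, 0.0705, 0.2) 90 60 [ 18.  39.  -9.  95. -56.  73.  41.] 0.0 0.0
(0.657, 0.0705, 0.088) 90 60 [ 18.  48. -10.  96. -57.  67.  50.] 0.0 0.0
t 17.65 tcp [ 0.6099 -0.116   0.2104] G [ 0.5982 -0.1166  0.2251] toolz [ 0.624  0.032 -0.781] yaw/tilt 2.5 38.7 j [  2.4  11.   10.  124.6 -58.9  12.8 -21.6] F [ 1.   0.  -1.1] op 0.0568
tcp [ 0.5645 -0.0555  0.2324] rpy [180. -20.  45.] turn [ 0.4574 -0.3985 -0.8319] shift [-0.0498 -0.1564 -0.1088] deg 46.3 mm 79
```

Request:
play_rows(
  increments=[
    [[0.08,-0.07,-0.14,-0.008,-0.027,-0.019,1],[0.16,-0.14,-0.29,-0.017,-0.055,-0.038,1],[0.24,-0.21,-0.44,-0.026,-0.083,-0.057,1],[0.32,-0.28,-0.58,-0.035,-0.11,-0.076,1],[0.4,-0.35,-0.73,-0.044,-0.137,-0.095,1]],
  ],
)

```text
time_s: 18.15
eef_pos: [0.5715, -0.0648, 0.2318]
tool_rot: [179.0, -22.1, 40.4]
contact_force: [-1.1, 0.5, -1.3]
opening: 0.057
```

Run:
```python
from h import *
pose()
incg((.57,-.03,.26),65,30)
incg((.6,.0,.26),90,40)
```

```text
t 18.15 tcp [ 0.5715 -0.0648  0.2318] G [ 0.566  -0.0691  0.2491] toolz [ 0.298  0.231 -0.926] yaw/tilt 40.0 22.1 j [ -2.8  11.7  15.9 113.5 -29.3  44.4 -18.2] F [-1.1  0.5 -1.3] op 0.057
tcp [ 0.574  -0.0215  0.2438] rpy [180. -30.  65.] turn [ 0.2619  0.1763 -0.4908] shift [ 0.0805 -0.0785 -0.0009] deg 26.3 mm 45
tcp [0.6    0.012  0.2457] rpy [180. -40.  90.] turn [ 0.5916  0.38   -0.9459] shift [ 0.1785 -0.1008  0.0335] deg 53.0 mm 83
```

Request:
play_rows(
  increments=[
    [[0.066,0.044,-0.123,0.02,-0.02,0,1],[0.131,0.088,-0.246,0.04,-0.04,0,1],[0.197,0.132,-0.369,0.06,-0.06,0,1],[0.262,0.176,-0.491,0.08,-0.078,0,1],[0.262,0.176,-0.491,0.08,-0.078,0,1]],
  ],
)

```text
time_s: 18.65
eef_pos: [0.5756, -0.0215, 0.2428]
tool_rot: [179.9, -30.1, 64.8]
contact_force: [0.2, -0.5, -1.1]
opening: 0.0564
```

Run:
```python
from h import *
pose()
incg((.6,.0,.25),85,43)
```

```text
t 18.65 tcp [ 0.5756 -0.0215  0.2428] G [ 0.5716 -0.03    0.259 ] toolz [ 0.215  0.453 -0.865] yaw/tilt 64.8 30.1 j [  4.8  15.4   9.8 109.4 -39.7  56.1  11.9] F [ 0.2 -0.5 -1.1] op 0.0564
tcp [0.6011 0.0127 0.2363] rpy [180. -43.  85.] turn [ 0.2694  0.2838 -0.3612] shift [0.0823 0.0213 0.0665] deg 24.0 mm 43
```

Request:
play_rows(
  increments=[
    [[0.067,0.071,-0.09,0.02,0.005,0.016,1],[0.135,0.142,-0.18,0.04,0.01,0.033,1],[0.202,0.213,-0.27,0.06,0.016,0.05,1],[0.269,0.284,-0.361,0.082,0.021,0.066,1],[0.269,0.284,-0.361,0.082,0.021,0.066,1]],
  ],
)

```text
time_s: 19.15
eef_pos: [0.6012, 0.0126, 0.2351]
tool_rot: [-179.8, -42.9, 84.8]
contact_force: [-0.2, -0.2, -1.5]
opening: 0.0565
```

Run:
```python
from h import *
pose()
incg((.657,.05,.22),88,59)
```

```text
t 19.15 tcp [0.6012 0.0126 0.2351] G [ 0.6001 -0.      0.2488] toolz [ 0.059  0.679 -0.732] yaw/tilt 84.9 42.9 j [ 11.4  25.5   4.3 101.3 -47.2  70.9  33.6] F [-0.2 -0.2 -1.5] op 0.0565
tcp [0.6576 0.066  0.2104] rpy [180. -59.  88.] turn [ 0.0515  0.3567 -0.0454] shift [0.0646 0.1288 0.144 ] deg 16.3 mm 81
```

Request:
play_rows(
  increments=[
    [[0.013,0.09,-0.011,0.016,0.032,0.036,1],[0.026,0.18,-0.022,0.032,0.064,0.072,1],[0.039,0.27,-0.034,0.048,0.097,0.108,1],[0.051,0.357,-0.045,0.065,0.129,0.144,1],[0.051,0.357,-0.045,0.065,0.129,0.144,1]],
  ],
)

```text
time_s: 19.65
eef_pos: [0.6566, 0.0675, 0.2102]
tool_rot: [-179.7, -59.0, 87.8]
contact_force: [-1.7, -0.2, -1.4]
opening: 0.0569
```

```bash
python3 look.py side s3
python3 - <<'E'
from h import *
pose()
incg((.657,.0705,.12),90,60)
E
```

```text
19.7 [0.6564 0.0667 0.2115] [-179.95  -58.96   87.99] [-0.2 -0.4 -1.5] 0.0567
t 19.7 tcp [0.6564 0.0667 0.2115] G [0.6558 0.0507 0.2212] toolz [ 0.029  0.856 -0.516] yaw/tilt 88.0 59.0 j [ 16.   36.6  -4.   95.6 -57.8  75.5  40.6] F [-0.2 -0.4 -1.5] op 0.0567
tcp [0.657  0.0867 0.1106] rpy [180. -60.  90.] turn [ 0.0374  0.0231 -0.0227] shift [-1.904e-01 -1.000e-04  1.729e-01] deg 2.2 mm 103
```

View pics/s3.png

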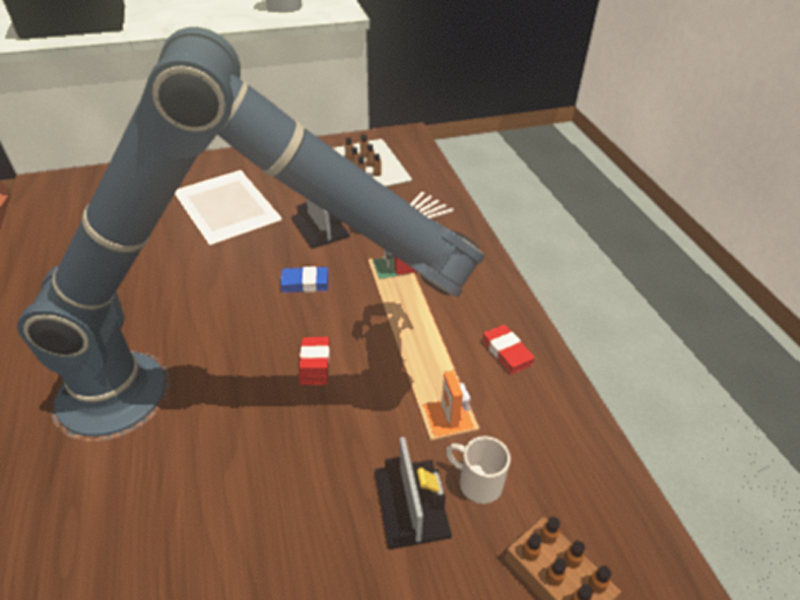

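Both signs stand; the box in the gripper is hidden behind the forearm. Descend.

Request:
play_rows(
  increments=[
    [[0.01,0.006,-0.006,-0.04,0,0.035,1],[0.02,0.012,-0.012,-0.08,0,0.07,1],[0.03,0.018,-0.018,-0.12,0,0.11,1],[0.037,0.023,-0.023,-0.16,0,0.145,1],[0.037,0.023,-0.023,-0.19,0,0.173,1]],
  ],
)

```text
time_s: 20.2
eef_pos: [0.6579, 0.0864, 0.112]
tool_rot: [179.5, -59.9, 90.4]
contact_force: [-1.0, -0.6, -1.4]
opening: 0.0565
```

```bash
python3 look.py wrist w9
python3 - <<'E'
from h import *
pose()
incg((.657,.0705,.092),90,60)
E
```

```text
20.25 [0.6567 0.0871 0.1095] [179.92 -59.93  90.11] [-0.5  0.2 -3.4] 0.0569
t 20.25 tcp [0.6567 0.0871 0.1095] G [0.6567 0.0709 0.1188] toolz [-0.     0.865 -0.501] yaw/tilt 90.0 59.9 j [ 16.9  45.2  -7.8  96.6 -58.1  69.6  48.3] F [-0.5  0.2 -3.4] op 0.0569
tcp [0.657  0.0867 0.0826] rpy [180. -60.  90.] turn [-0.0002  0.0016  0.0012] shift [-0.0585  0.0006  0.0327] deg 0.1 mm 27
```

View pics/w9.png

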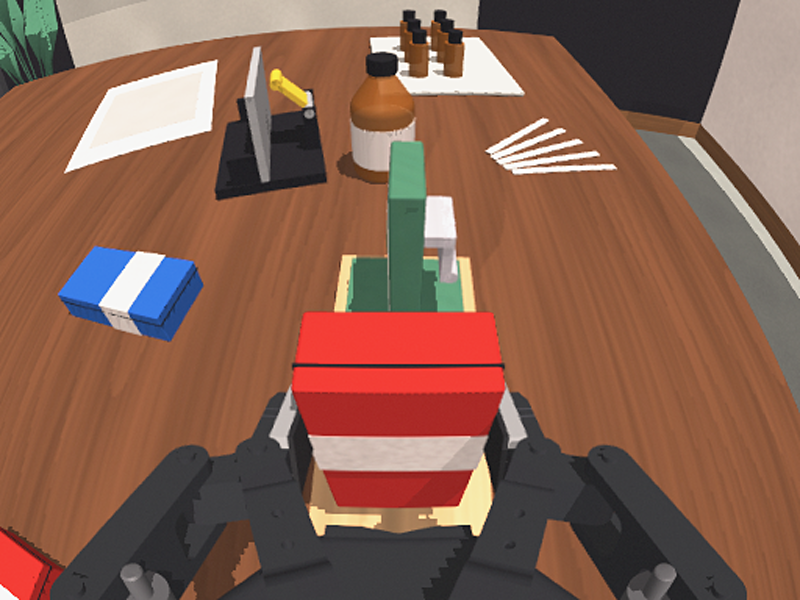

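The red box is upright in the jaws, centred over the board, with the green sign clear behind it at (405,220). Lowering to contact.

Request:
play_rows(
  increments=[
    [[0,0,0,-0.02,0,0.011,1],[0,0,0,-0.04,0,0.022,1],[0,0,0,-0.056,0,0.031,1],[0,0,0,-0.056,0,0.031,1]],
  ],
)

```text
time_s: 20.65
eef_pos: [0.6582, 0.0861, 0.086]
tool_rot: [179.6, -60.1, 90.4]
contact_force: [-0.2, 0.4, -0.3]
opening: 0.0569
```

Request:
play_rows(
  increments=[
    [[0,0,0,-0.003,0,0.002,1],[0,0,0,-0.006,0,0.003,1],[0,0,0,-0.006,0,0.003,1]],
  ],
)

```text
time_s: 20.95
eef_pos: [0.6587, 0.0863, 0.0844]
tool_rot: [179.4, -60.1, 90.6]
contact_force: [-0.4, -0.6, -0.6]
opening: 0.0566
```

Request:
play_rows(
  increments=[
    [[0,0,0,-0.003,0,0.002,1],[0,0,0,-0.005,0,0.003,1],[0,0,0,-0.005,0,0.003,1]],
  ],
)

```text
time_s: 21.25
eef_pos: [0.6585, 0.0864, 0.0818]
tool_rot: [179.4, -60.1, 90.5]
contact_force: [-0.2, 0.1, -2.1]
opening: 0.0571
```

Request:
play_rows(
  increments=[
    [[0,0,0,-0.003,0,0.002,1],[0,0,0,-0.005,0,0.003,1],[0,0,0,-0.005,0,0.003,1]],
  ],
)

```text
time_s: 21.55
eef_pos: [0.6585, 0.0864, 0.0794]
tool_rot: [179.5, -60.1, 90.5]
contact_force: [0.3, 0.4, -1.4]
opening: 0.0569
```

Request:
play_rows(
  increments=[
    [[0,0,0,-0.003,0,0.002,1],[0,0,0,-0.005,0,0.003,1],[0,0,0,-0.005,0,0.003,1]],
  ],
)

```text
time_s: 21.85
eef_pos: [0.6588, 0.0865, 0.0786]
tool_rot: [179.4, -60.2, 90.6]
contact_force: [-0.5, -2.8, 4.4]
opening: 0.0568
```

Request:
play_rows(
  increments=[
    [[0,0,0,0,0,0,-0.5],[0,0,0,0,0,0,-0.8],[0,0,0,0,0,0,-1],[0,0,0,0,0,0,-1]],
  ],
)

```text
time_s: 22.25
eef_pos: [0.6585, 0.0866, 0.0771]
tool_rot: [179.4, -60.1, 90.5]
contact_force: [0.7, 1.1, 0.3]
opening: 0.0853
```

Request:
play_rows(
  increments=[
    [[0,0,0,0,0,-0.04,-1],[0,0,0,0,0,-0.1,-1],[0,0,0,0,0,-0.18,-1],[0,0,0,0,0,-0.28,-1],[0,0,0,0,0,-0.38,-1]],
  ],
)

```text
time_s: 22.75
eef_pos: [0.6581, -0.0475, 0.1542]
tool_rot: [179.4, -60.0, 90.5]
contact_force: [0.5, 0.5, -0.2]
opening: 0.0855
```

```bash
python3 look.py wrist w10; python3 -c "
from h import *
pose()"
```

```text
22.8 [ 0.6602 -0.0564  0.1564] [178.82 -59.61  90.48] [ 0.3 -5.5  1.9] 0.0855
t 22.8 tcp [ 0.6602 -0.0564  0.1564] G [ 0.66   -0.0725  0.1659] toolz [ 0.013  0.863 -0.506] yaw/tilt 89.5 59.6 j [ 25.3  44.8  -4.1  88.5 -51.6  81.8  46.4] F [ 0.3 -5.5  1.9] op 0.0855
```

View pics/w10.png

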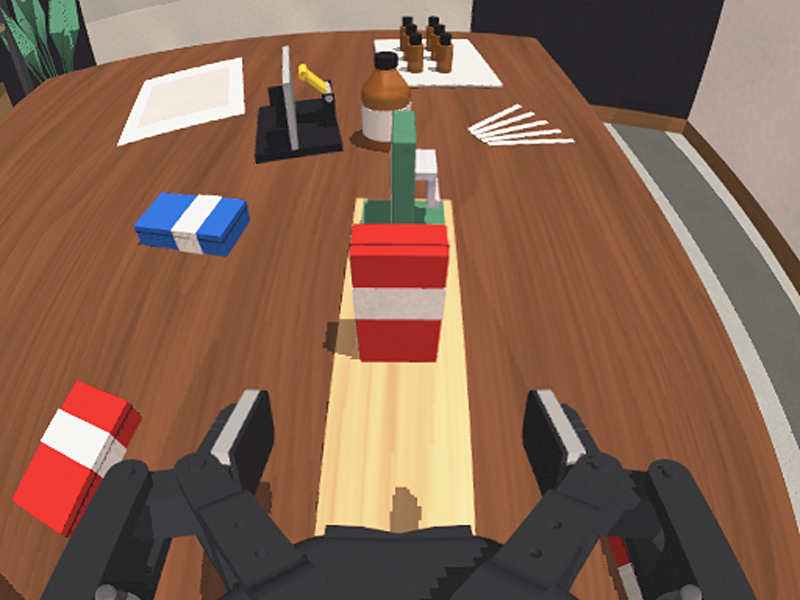

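The red box stands square on the board (front base edge (362–438, 361), board edges outside it). Now plan the blue box with the fitted kinematics.

```bash
python3 look.py top t3 x
cat > t3.py <<'E'
from ik import *;import pickle
from h import *
c,s=pickle.load(open("t3.pkl","rb"))
m=cv2.morphologyEx(mask(c["color"],(100,120,80),(130,255,255)),cv2.MORPH_CLOSE,np.ones((17,17)))
for b in blobs(m): print("blue",b.mean(0).round(),rect(c,b,.028))
q0=np.array(s["joints"]);C=np.array([.4402,.226])
for yb in(-11.7,168.3):
  u=np.array([np.cos(np.radians(yb)),np.sin(np.radians(yb))])
  for a in(-30,-45):
    p,R=target(np.r_[C+.025*u,.0235],yb,a);n=0
    for s0 in(q0,[-27,30,0,100,0,60,0],[-27,30,0,100,0,60,100],[-27,30,0,100,0,60,-100],[-27,30,0,100,90,60,0]):
      r=ik(p,R,np.array(s0,float))
      if r[1]>1 or r[2]>1: continue
      print("pick",yb,a,r[0].round())
      for yaw in range(0,181,15):
        h=np.array([np.cos(np.radians(yaw)),np.sin(np.radians(yaw))])
        pf,Rf=target(np.r_[np.array([.656,-.03])-.0095*h,.09],yaw,a+90);g=ik(pf,Rf,r[0])
        if g[1]<1 and g[2]<1 and abs(g[0]-r[0]).max()<110: print("   place",yaw,g[0].round(),abs(g[0]-r[0]).max().round())
      n+=1
      if n==2:break
E
python3 t3.py
```

```text
22.85 [ 0.6602 -0.0543  0.1552] [178.84 -59.64  90.47] [ 0.7 -0.1 -0.1] 0.0853
blue [190. 247.] (array([0.4402, 0.226 ]), 112.5, 58.8, -11.6)
pick -11.7 -30 [-36.  43.  21. 105. -31.  66. -98.]
pick -11.7 -30 [-38.  44.  24. 105. -33.  67. -96.]
pick -11.7 -45 [-31.  50.  19.  97. -32.  82. -97.]
pick -11.7 -45 [-33.  50.  21.  97. -33.  83. -95.]
pick 168.3 -30 [ -9.  38. -49. 136.  94.  53. -55.]
   place 45 [ 71.  75. -78. 117.  74.  13. -82.] 80.0
   place 60 [ 69.  74. -76. 108.  21.  25. -23.] 78.0
   place 75 [ 65.  74. -74.  99.  11.  43.  -6.] 82.0
   place 90 [ 58.  73. -69.  89.   5.  60.   6.] 88.0
   place 105 [ 53.  77. -73.  79.  12.  77.   8.] 81.0
   place 120 [ 45.  76. -67.  70.  10.  91.  19.] 84.0
   place 135 [ 35.  72. -55.  62.   6. 103.  33.] 88.0
   place 150 [ 23.  69. -38.  57.   1. 113.  50.] 104.0
pick 168.3 -30 [-30.  30. -23. 137.  92.  37. -58.]
   place 45 [ 71.  75. -78. 117.  74.  13. -82.] 102.0
   place 60 [ 68.  70. -71. 108.   7.  24. -11.] 98.0
   place 75 [ 66.  78. -78.  99.  19.  45. -12.] 96.0
   place 90 [ 58.  73. -70.  89.   6.  60.   6
[... 628 characters left out ...]
46.  71. -70.  76.  22.  85.  13.] 83.0
   place 135 [ 41.  74. -73.  70.  27.  97.  21.] 90.0
   place 150 [ 33.  70. -62.  65.  24. 103.  38.] 106.0
pick 168.3 -45 [-11.  51. -58. 139. 105.  83. -68.]
   place 30 [  64.   64.  -78.  120.  102.   28. -132.] 76.0
   place 45 [ 65.  64. -76. 114.  64.  23. -82.] 76.0
   place 60 [ 65.  66. -76. 107.  38.  32. -45.] 76.0
   place 75 [ 62.  71. -78.  99.  32.  47. -27.] 74.0
   place 90 [ 58.  73. -78.  91.  28.  61. -13.] 77.0
   place 105 [ 53.  75. -78.  83.  28.  75.  -2.] 77.0
   place 120 [ 46.  72. -71.  76.  22.  85.  13.] 83.0
   place 135 [ 41.  75. -75.  70.  29.  98.  20.] 89.0
   place 150 [ 33.  70. -62.  65.  24. 103.  38.] 106.0
```

Run:
```python
from h import *
incg((.58,-.03,.29),65,22)
```

```text
tcp [ 0.583  -0.0237  0.2727] rpy [180. -22.  65.] turn [-0.3521 -0.8264  0.4275] shift [ 0.293  -0.1907 -0.0848] deg 44.8 mm 144
```

Request:
play_rows(
  increments=[
    [[-0.066,-0.155,0.08,0.057,-0.037,-0.017,-1],[-0.132,-0.31,0.16,0.115,-0.074,-0.033,-1],[-0.198,-0.465,0.24,0.172,-0.111,-0.05,-1],[-0.264,-0.62,0.32,0.23,-0.149,-0.066,-1],[-0.33,-0.775,0.4,0.287,-0.186,-0.083,-1]],
  ],
)

```text
time_s: 23.35
eef_pos: [0.5823, -0.0177, 0.2706]
tool_rot: [-179.2, -24.4, 66.5]
contact_force: [0.7, 1.3, 0.9]
opening: 0.0853
```

Run:
```python
from h import *
pose()
incg((.53,.05,.28),35,0)
```

```text
t 23.35 tcp [ 0.5823 -0.0177  0.2706] G [ 0.5795 -0.0248  0.2877] toolz [ 0.152  0.385 -0.91 ] yaw/tilt 66.8 24.4 j [  3.4  14.7   7.8 104.3 -30.3  60.1   2.7] F [0.7 1.3 0.9] op 0.0853
tcp [0.53   0.05   0.2613] rpy [180.   0.  35.] turn [-0.166  -0.5241  0.6923] shift [ 0.084  -0.1866  0.0664] deg 39.8 mm 86
```

Request:
play_rows(
  increments=[
    [[-0.033,-0.105,0.138,0.017,-0.037,0.013,-1],[-0.066,-0.21,0.277,0.034,-0.075,0.027,-1],[-0.1,-0.314,0.415,0.05,-0.112,0.04,-1],[-0.133,-0.419,0.554,0.067,-0.149,0.053,-1],[-0.166,-0.524,0.692,0.084,-0.187,0.066,-1]],
  ],
)

```text
time_s: 23.85
eef_pos: [0.5302, 0.0497, 0.2608]
tool_rot: [-179.6, -0.8, 36.0]
contact_force: [0.4, -0.1, -0.1]
opening: 0.0856
```

Run:
```python
from h import *
pose()
incg((.48,.17,.22),3,-18)
```

```text
t 23.85 tcp [0.5302 0.0497 0.2608] G [0.53   0.0494 0.2795] toolz [ 0.007  0.013 -1.   ] yaw/tilt 36.1 0.8 j [-19.3  11.6  11.5 106.   -3.4  62.2 -60.4] F [ 0.4 -0.1 -0.1] op 0.0856
tcp [0.4742 0.1697 0.2022] rpy [180.  18.   3.] turn [ 0.1021 -0.403   0.7306] shift [ 0.0615 -0.3239  0.1494] deg 37.8 mm 145
```

Request:
play_rows(
  increments=[
    [[0.02,-0.08,0.146,0.012,-0.065,0.03,-1],[0.04,-0.16,0.292,0.025,-0.13,0.06,-1],[0.06,-0.24,0.438,0.037,-0.195,0.09,-1],[0.08,-0.32,0.585,0.05,-0.26,0.12,-1],[0.102,-0.403,0.731,0.062,-0.324,0.149,-1]],
  ],
)

```text
time_s: 24.35
eef_pos: [0.4739, 0.1711, 0.2019]
tool_rot: [-179.9, 18.1, 3.1]
contact_force: [0.6, -0.3, -0.3]
opening: 0.0854
```

Run:
```python
from h import *
pose()
incg((.4675,.2195,.12),-11.7,-30)
```

```text
t 24.35 tcp [0.4739 0.1711 0.2019] G [0.4797 0.1713 0.2196] toolz [-0.31  -0.015 -0.95 ] yaw/tilt 3.1 -18.1 j [ -30.5   21.9   12.1  102.5   -9.7   73.8 -101.3] F [ 0.6 -0.3 -0.3] op 0.0854
tcp [0.4583 0.2214 0.1038] rpy [180.   30.  -11.7] turn [ 0.1316 -0.2625  0.3013] shift [ 0.0458 -0.1272  0.2432] deg 18.9 mm 111
```

Request:
play_rows(
  increments=[
    [[0.033,-0.066,0.075,0.011,-0.032,0.061,-1],[0.066,-0.131,0.15,0.023,-0.064,0.122,-1],[0.1,-0.197,0.226,0.034,-0.095,0.182,-1],[0.132,-0.262,0.301,0.046,-0.127,0.243,-1],[0.132,-0.262,0.301,0.046,-0.127,0.243,-1]],
  ],
)

```text
time_s: 24.85
eef_pos: [0.4572, 0.2197, 0.1007]
tool_rot: [179.9, 30.2, -11.5]
contact_force: [-0.5, 0.2, 0.2]
opening: 0.0854
```

```bash
python3 look.py wrist w11;  python3 - <<'E'
from h import *
pose()
incg((.4675,.2205,.0225),-11.7,-30)
E
```

```text
24.9 [0.4583 0.2195 0.1027] [179.97  30.02 -11.4 ] [-0.3 -0.1  0.5] 0.0853
t 24.9 tcp [0.4583 0.2195 0.1027] G [0.4675 0.2176 0.1189] toolz [-0.49   0.098 -0.866] yaw/tilt -11.4 -30.0 j [ -29.    34.    11.1  102.1  -21.5   72.8 -108.1] F [-0.3 -0.1  0.5] op 0.0853
tcp [0.4583 0.2224 0.0063] rpy [180.   30.  -11.7] turn [0.004  0.0004 0.0057] shift [ 0.1194 -0.0073  0.2093] deg 0.3 mm 96
```

View pics/w11.png

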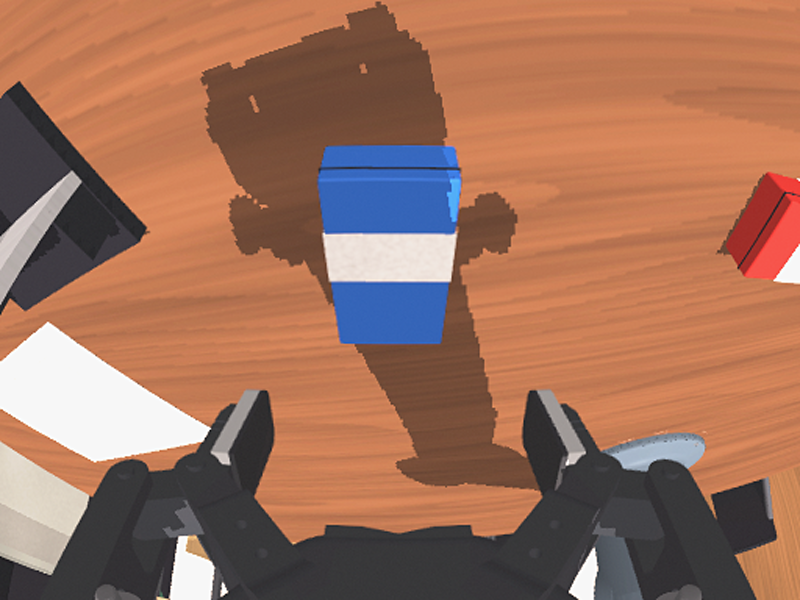

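Run:
```python
from h import *;import pickle
c,s=pickle.load(open("w11.pkl","rb"))
P=np.array([px2w(c,np.array(p)*.64-.18,.028,True) for p in [(319,180),(460,180),(442,343),(341,343)]]);print(np.round(P,4),np.mean(P,0).round(4))
print(np.linalg.norm(P[0]-P[1]),np.linalg.norm(P[2]-P[1]),np.linalg.norm(P[2]-P[3]))
u=P[0]+P[1]-P[2]-P[3];print(np.degrees(np.arctan2(u[1],u[0])))
```

```text
[[0.5046 0.2416 0.028 ]
 [0.4932 0.187  0.028 ]
 [0.3854 0.2083 0.028 ]
 [0.397  0.2644 0.028 ]] [0.4451 0.2253 0.028 ]
0.055800071003283214 0.10988417821732561 0.05726057743749261
-11.588268614498693
```

Request:
play_rows(
  increments=[
    [[0.004,0,0.006,0.03,-0.003,0.05,-1],[0.004,0,0.006,0.06,-0.007,0.104,-1],[0.004,0,0.006,0.09,-0.007,0.157,-1],[0.004,0,0.006,0.11,-0.007,0.192,-1],[0.004,0,0.006,0.118,-0.007,0.206,-1]],
  ],
)

```text
time_s: 25.4
eef_pos: [0.4597, 0.2228, 0.009]
tool_rot: [-179.8, 29.8, -11.7]
contact_force: [-0.4, 0.3, -0.8]
opening: 0.0853
```

Request:
play_rows(
  increments=[
    [[0,0,0,0,0,0,-1],[0,0,0,0,0,0,-1]],
  ],
)

```text
time_s: 25.6
eef_pos: [0.4605, 0.2232, 0.0099]
tool_rot: [-179.8, 29.8, -11.7]
contact_force: [-0.5, 0.4, 0.4]
opening: 0.0854
```

```bash
python3 -c "
from h import *
pose()"
```

```text
t 25.6 tcp [0.4605 0.2232 0.0099] G [0.4695 0.2213 0.0262] toolz [-0.485  0.104 -0.868] yaw/tilt -11.8 -29.8 j [ -28.1   41.5    9.6  103.6  -23.9   63.9 -105. ] F [-0.5  0.4  0.4] op 0.0854
```

Slightly lower (3 mm), then close.

Request:
play_rows(
  increments=[
    [[0,0,0,0.004,0,0.0065,-1],[0,0,0,0.004,0,0.0065,-1],[0,0,0,0.004,0,0.0065,1],[0,0,0,0.004,0,0.0065,1],[0,0,0,0.004,0,0.0065,1]],
  ],
)

```text
time_s: 26.1
eef_pos: [0.4604, 0.2231, 0.0063]
tool_rot: [-179.8, 29.8, -11.7]
contact_force: [1.4, 0.6, 2.8]
opening: 0.0568
```

Request:
play_rows(
  increments=[
    [[0,0,0,0,0,0,1],[0,0,0,0,0,0,1]],
  ],
)

```text
time_s: 26.3
eef_pos: [0.4604, 0.2231, 0.0063]
tool_rot: [-179.8, 29.8, -11.7]
contact_force: [2.1, -0.4, 5.1]
opening: 0.0571
```

Request:
play_rows(
  increments=[
    [[0,0,0,-0.03,0,-0.052,1],[0,0,0,-0.075,0,-0.13,1],[0,0,0,-0.125,0,-0.217,1],[0,0,0,-0.19,0,-0.33,1],[0,0,0,-0.23,0,-0.4,1]],
  ],
)

```text
time_s: 26.8
eef_pos: [0.4596, 0.2229, 0.1924]
tool_rot: [-179.8, 29.8, -11.7]
contact_force: [0.5, 0.6, -2.7]
opening: 0.0572
```

```bash
python3 -c "
from h import *
pose()
incg((.5,.12,.26),15,-3)"
```

```text
t 26.8 tcp [0.4596 0.2229 0.1924] G [0.4687 0.2209 0.2087] toolz [-0.486  0.104 -0.868] yaw/tilt -11.8 -29.8 j [ -30.    27.8   12.1   98.5  -20.2   81.6 -111.8] F [ 0.5  0.6 -2.7] op 0.0572
tcp [0.4991 0.1197 0.2413] rpy [180.   3.  15.] turn [-0.1731  0.583  -0.5746] shift [ 0.0684  0.2319 -0.1807] deg 37.7 mm 121
```

Request:
play_rows(
  increments=[
    [[-0.035,0.117,-0.115,0.014,0.046,-0.036,1],[-0.07,0.233,-0.23,0.027,0.093,-0.072,1],[-0.104,0.35,-0.345,0.041,0.139,-0.108,1],[-0.138,0.466,-0.46,0.055,0.186,-0.145,1],[-0.173,0.583,-0.575,0.068,0.232,-0.181,1]],
  ],
)

```text
time_s: 27.3
eef_pos: [0.4986, 0.1192, 0.2391]
tool_rot: [179.9, 3.0, 15.3]
contact_force: [0.2, -0.3, -1.2]
opening: 0.0567
```

```bash
python3 -c "
from h import *
pose()
incg((.54,.03,.27),45,15)"
```

```text
t 27.3 tcp [0.4986 0.1192 0.2391] G [0.4995 0.1195 0.2578] toolz [-0.05  -0.015 -0.999] yaw/tilt 15.3 -3.0 j [-28.4  12.7  12.2 107.8  -3.   62.8 -89.7] F [ 0.2 -0.3 -1.2] op 0.0567
tcp [0.5434 0.0334 0.2519] rpy [180. -15.  45.] turn [ 0.0708  0.3906 -0.6592] shift [ 0.0498  0.2365 -0.0344] deg 34.6 mm 98
```

Request:
play_rows(
  increments=[
    [[0.014,0.078,-0.132,0.01,0.047,-0.007,1],[0.028,0.156,-0.264,0.02,0.095,-0.014,1],[0.042,0.234,-0.396,0.03,0.142,-0.02,1],[0.057,0.312,-0.527,0.04,0.189,-0.027,1],[0.071,0.391,-0.659,0.05,0.237,-0.034,1]],
  ],
)

```text
time_s: 27.8
eef_pos: [0.5425, 0.0333, 0.2511]
tool_rot: [-179.9, -15.0, 45.0]
contact_force: [-0.2, 0.7, -2.5]
opening: 0.057
```

```bash
python3 -c "
from h import *
pose()
incg((.59,-.04,.26),75,36)"
```

```text
t 27.8 tcp [0.5425 0.0333 0.2511] G [0.5391 0.0298 0.2691] toolz [ 0.181  0.185 -0.966] yaw/tilt 45.0 15.0 j [-12.3   8.5  11.3 112.5 -16.   49.4 -36.8] F [-0.2  0.7 -2.5] op 0.057
tcp [ 0.5928 -0.0294  0.2449] rpy [180. -36.  75.] turn [ 0.2855  0.4553 -0.606 ] shift [-0.0249  0.1998  0.0089] deg 36.4 mm 81
```

Request:
play_rows(
  increments=[
    [[0.057,0.091,-0.121,-0.005,0.04,0.002,1],[0.114,0.182,-0.242,-0.01,0.08,0.004,1],[0.171,0.273,-0.364,-0.015,0.12,0.005,1],[0.228,0.364,-0.485,-0.02,0.16,0.007,1],[0.285,0.455,-0.606,-0.025,0.2,0.009,1]],
  ],
)

```text
time_s: 28.3
eef_pos: [0.5929, -0.0298, 0.2451]
tool_rot: [180.0, -36.1, 74.9]
contact_force: [0.3, 0.6, -3.1]
opening: 0.0571
```

```bash
python3 -c "
from h import *
pose()
incg((.655,-.052,.2),90,60)"
```

```text
t 28.3 tcp [ 0.5929 -0.0298  0.2451] G [ 0.5901 -0.0404  0.2603] toolz [ 0.154  0.568 -0.808] yaw/tilt 74.9 36.1 j [ 10.5  20.7   7.5 104.  -43.6  65.   24.9] F [ 0.3  0.6 -3.1] op 0.0571
tcp [ 0.655  -0.0358  0.1907] rpy [180. -60.  90.] turn [ 0.2522  0.529  -0.2263] shift [-0.0593  0.1537  0.1254] deg 28.3 mm 83
```

```bash
python3 -c "
from h import *
incg((.655,-.0135,.2),90,60)"
```

```text
tcp [0.655  0.0027 0.1907] rpy [180. -60.  90.] turn [ 0.2522  0.529  -0.2263] shift [0.0159 0.1285 0.1801] deg 28.3 mm 89
```

Request:
play_rows(
  increments=[
    [[0.06,0.125,-0.053,0.004,0.03,0.042,1],[0.12,0.25,-0.107,0.008,0.06,0.085,1],[0.18,0.377,-0.16,0.012,0.091,0.128,1],[0.24,0.503,-0.215,0.015,0.122,0.171,1],[0.252,0.529,-0.226,0.016,0.128,0.18,1]],
  ],
)

```text
time_s: 28.8
eef_pos: [0.6548, 0.002, 0.1847]
tool_rot: [-178.8, -59.9, 88.7]
contact_force: [-0.8, 0.1, -2.7]
opening: 0.057
```

```bash
python3 -c "
from h import *
pose()
incg((.655,-.0135,.12),90,60)"
```

```text
t 28.8 tcp [0.6548 0.002  0.1847] G [ 0.6548 -0.0142  0.194 ] toolz [-0.     0.866 -0.501] yaw/tilt 89.7 59.9 j [ 19.4  41.   -1.5  92.  -55.3  81.3  44.3] F [-0.8  0.1 -2.7] op 0.057
tcp [0.655  0.0027 0.1106] rpy [180. -60.  90.] turn [-0.0005  0.0011 -0.0147] shift [-0.1593  0.0023  0.0941] deg 0.7 mm 74
```

Request:
play_rows(
  increments=[
    [[0,0,0,-0.04,0,0.023,1],[0,0,0,-0.085,0,0.05,1],[0,0,0,-0.125,0,0.074,1],[0,0,0,-0.159,0,0.094,1],[0,0,0,-0.159,0,0.094,1]],
  ],
)

```text
time_s: 29.3
eef_pos: [0.6538, 0.0033, 0.1148]
tool_rot: [-179.3, -59.8, 89.1]
contact_force: [-2.0, 0.4, -1.8]
opening: 0.0566
```

```bash
python3 look.py wrist w12; python3 -c "
from h import *
pose()
incg((.655,-.0135,.094),90,60)"
```

```text
29.35 [0.6547 0.0032 0.1164] [-179.59  -59.83   89.34] [ 1.5  0.5 -1. ] 0.0569
t 29.35 tcp [0.6547 0.0032 0.1164] G [ 0.6546 -0.0129  0.1258] toolz [ 0.003  0.865 -0.503] yaw/tilt 89.7 59.8 j [ 19.8  45.9  -2.2  93.2 -55.9  77.3  49.6] F [ 1.5  0.5 -1. ] op 0.0569
tcp [0.655  0.0027 0.0846] rpy [180. -60.  90.] turn [ 0.0035  0.0038 -0.0073] shift [-0.0692  0.0012  0.0387] deg 0.4 mm 32
```

View pics/w12.png

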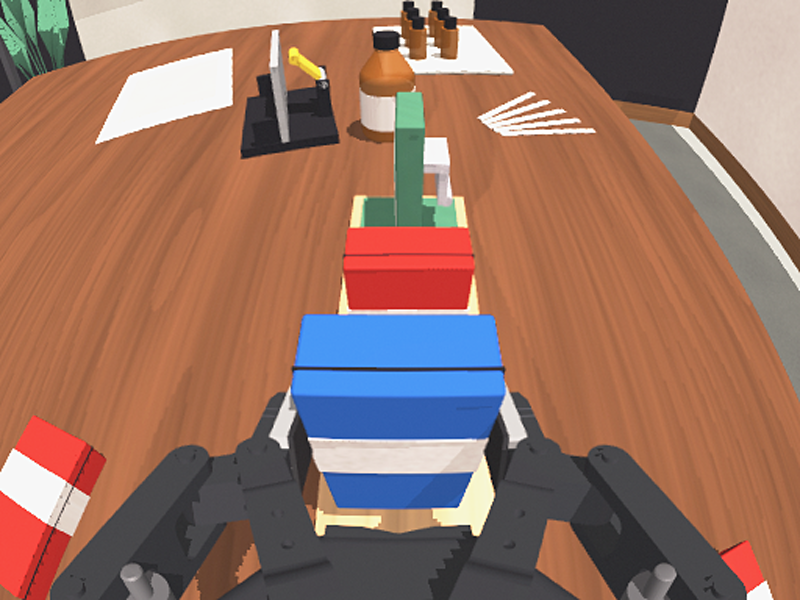

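The blue box sits in the jaws just as the red one did (upright, over the board, red box and green sign clear behind). Lowering to contact.

Request:
play_rows(
  increments=[
    [[0,0,0,-0.02,0,0.011,1],[0,0,0,-0.04,0,0.022,1],[0,0,0,-0.06,0,0.034,1],[0,0,0,-0.066,0,0.037,1],[0,0,0,-0.066,0,0.037,1]],
  ],
)

```text
time_s: 29.85
eef_pos: [0.655, 0.0025, 0.0862]
tool_rot: [-179.7, -59.8, 89.4]
contact_force: [0.5, 0.2, -1.6]
opening: 0.0571
```

Request:
play_rows(
  increments=[
    [[0,0,0,-0.003,0,0.002,1],[0,0,0,-0.005,0,0.003,1],[0,0,0,-0.005,0,0.003,1]],
  ],
)

```text
time_s: 30.15
eef_pos: [0.6554, 0.0025, 0.0847]
tool_rot: [-179.8, -59.8, 89.6]
contact_force: [0.3, -0.4, -1.7]
opening: 0.057
```

Request:
play_rows(
  increments=[
    [[0,0,0,-0.003,0,0.002,1],[0,0,0,-0.005,0,0.003,1],[0,0,0,-0.005,0,0.003,1]],
  ],
)

```text
time_s: 30.45
eef_pos: [0.6552, 0.0025, 0.0821]
tool_rot: [-179.8, -59.8, 89.5]
contact_force: [0.5, 0.2, -2.1]
opening: 0.0569
```

Request:
play_rows(
  increments=[
    [[0,0,0,-0.003,0,0.002,1],[0,0,0,-0.005,0,0.003,1],[0,0,0,-0.005,0,0.003,1]],
  ],
)

```text
time_s: 30.75
eef_pos: [0.6552, 0.0026, 0.0797]
tool_rot: [-179.8, -59.8, 89.5]
contact_force: [-0.2, -0.1, -1.9]
opening: 0.0569
```

Request:
play_rows(
  increments=[
    [[0,0,0,-0.003,0,0.002,1],[0,0,0,-0.004,0,0.002,1],[0,0,0,-0.004,0,0.002,1]],
  ],
)

```text
time_s: 31.05
eef_pos: [0.6554, 0.0026, 0.0786]
tool_rot: [-179.9, -59.8, 89.6]
contact_force: [-0.9, 0.1, 0.0]
opening: 0.0569
```

Request:
play_rows(
  increments=[
    [[0,0,0,-0.002,0,0.001,1],[0,0,0,-0.002,0,0.001,1],[0,0,0,-0.002,0,0.001,1]],
  ],
)

```text
time_s: 31.35
eef_pos: [0.6554, 0.0026, 0.0786]
tool_rot: [-179.9, -59.9, 89.6]
contact_force: [-2.0, -1.9, 5.3]
opening: 0.0566
```

Request:
play_rows(
  increments=[
    [[0,0,0,0,0,0,-0.5],[0,0,0,0,0,0,-0.8],[0,0,0,0,0,0,-1],[0,0,0,0,0,0,-1]],
  ],
)

```text
time_s: 31.75
eef_pos: [0.6552, 0.0024, 0.0769]
tool_rot: [-179.8, -59.8, 89.5]
contact_force: [0.7, -0.5, 0.1]
opening: 0.0858
```

Request:
play_rows(
  increments=[
    [[0,0,0,0,0,-0.04,-1],[0,0,0,0,0,-0.1,-1],[0,0,0,0,0,-0.17,-1],[0,0,0,0,0,-0.23,-1],[0,0,0,0,0,-0.24,-1]],
  ],
)

```text
time_s: 32.25
eef_pos: [0.6558, -0.0859, 0.1268]
tool_rot: [179.9, -59.5, 89.5]
contact_force: [0.7, 0.3, 0.5]
opening: 0.0858
```

```bash
python3 -c "
from h import *
pose()
incg((.56,-.13,.3),65,22)"
```

```text
t 32.25 tcp [ 0.6558 -0.0859  0.1268] G [ 0.6556 -0.102   0.1363] toolz [ 0.01   0.862 -0.507] yaw/tilt 89.4 59.5 j [ 24.9  47.6   0.   87.4 -52.2  83.9  49.6] F [0.7 0.3 0.5] op 0.0858
tcp [ 0.563  -0.1237  0.2827] rpy [180. -22.  65.] turn [-0.3589 -0.8216  0.4186] shift [ 0.287  -0.2306 -0.2813] deg 44.5 mm 185
```

Request:
play_rows(
  increments=[
    [[-0.04,-0.09,0.05,0.1,0,0,-1],[-0.12,-0.27,0.14,0.18,-0.06,-0.08,-1],[-0.2,-0.45,0.23,0.23,-0.12,-0.15,-1],[-0.27,-0.62,0.32,0.27,-0.18,-0.22,-1],[-0.33,-0.77,0.39,0.287,-0.23,-0.28,-1]],
  ],
)

```text
time_s: 32.75
eef_pos: [0.5619, -0.1201, 0.2842]
tool_rot: [-179.0, -26.2, 67.5]
contact_force: [0.2, -0.3, 0.2]
opening: 0.0854
```

```bash
python3 -c "
from h import *
pose()
incg((.45,-.13,.33),45,0)"
```

```text
t 32.75 tcp [ 0.5619 -0.1201  0.2842] G [ 0.559  -0.1279  0.3009] toolz [ 0.152  0.415 -0.897] yaw/tilt 68.0 26.2 j [ 10.7  16.1  13.3 101.4 -32.4  68.2  15.1] F [ 0.2 -0.3  0.2] op 0.0854
tcp [ 0.45   -0.13    0.3113] rpy [180.   0.  45.] turn [-0.1369 -0.5704  0.4971] shift [-0.0865 -0.2511 -0.1137] deg 34.6 mm 116
```

Request:
play_rows(
  increments=[
    [[-0.03,-0.11,0.1,-0.02,-0.05,-0.03,-1],[-0.06,-0.23,0.2,-0.035,-0.1,-0.045,-1],[-0.08,-0.34,0.3,-0.05,-0.15,-0.07,-1],[-0.11,-0.46,0.4,-0.07,-0.2,-0.09,-1],[-0.137,-0.57,0.497,-0.086,-0.251,-0.114,-1]],
  ],
)

```text
time_s: 33.25
eef_pos: [0.4499, -0.1289, 0.3091]
tool_rot: [-179.8, 0.1, 45.1]
contact_force: [-0.1, 1.4, 1.0]
opening: 0.0854
```

Run:
```python
from rig import *
import cv2,numpy as np,pickle
t=capture("top");s=capture("side")
pickle.dump((t,s),open("end.bin","wb"))
a=cv2.resize(t["color"][150:280,80:400],(800,325),interpolation=cv2.INTER_CUBIC)
b=cv2.resize(s["color"][100:310,160:410],(327,275),interpolation=cv2.INTER_CUBIC)
im=np.zeros((600,800,3),np.uint8);im[:325]=a;im[325:,:327]=b
c=cv2.resize(s["color"][150:285,225:320],(194,275),interpolation=cv2.INTER_CUBIC);im[325:,340:534]=c
cv2.imwrite("pics/end.png",im[:,:,::-1]);print(get_state()["time_s"],get_state()["eef_pos"])
```

```text
33.35 [ 0.45047759 -0.12694371  0.30958999]
```

View pics/end.png

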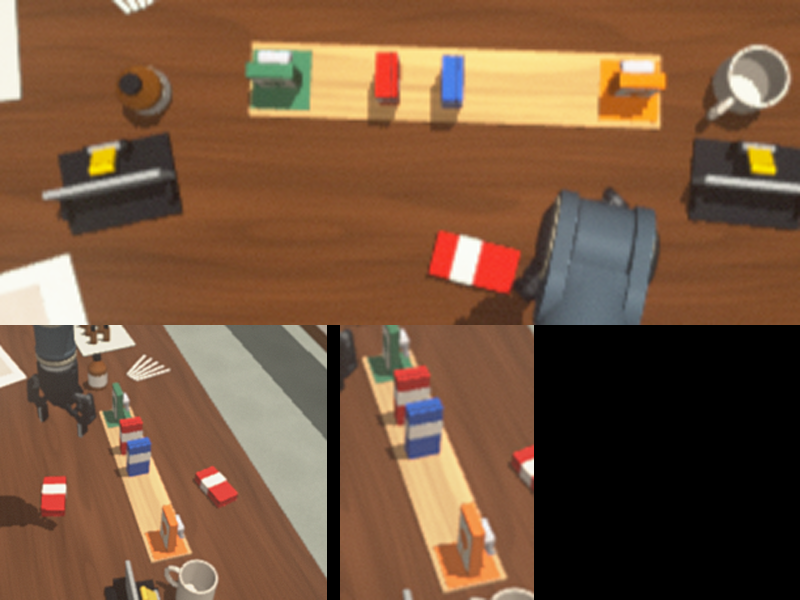

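The end picture shows both signs upright on their felts and the red and blue boxes standing upright mid-board. One numeric check, then hand in.

Run:
```python
from h import *;import pickle
t,s=pickle.load(open("end.bin","rb"));D=pickle.load(open("c0.pkl","rb"))["top"]
for n,lo,hi in[("blue",(100,120,80),(130,255,255)),("red",(0,200,100),(4,255,255))]:
    for b in blobs(mask(t["color"],lo,hi)):
        if b[:,1].mean()<205 and b[:,1].mean()>150: print(n,b.mean(0).round(),rect(t,b,.117))
for n,(x0,x1,y0,y1) in{"mug":(362,400,165,200),"amber":(122,152,172,200)}.items():
    print(n,"mean abs diff",cv2.absdiff(D["color"][y0:y1,x0:x1],t["color"][y0:y1,x0:x1]).mean().round(1))
from rig import finish_job;print(finish_job())
```

```text
blue [261. 181.] (array([ 0.6503, -0.0052]), 54.5, 22.3, 0.5)
red [234. 180.] (array([0.6542, 0.0792]), 51.4, 25.5, 0.8)
mug mean abs diff 3.0
amber mean abs diff 2.9
the job is handed in; nothing more can be done
None
```

The display is set up and the job is handed in at about 33 s on the robot's clock. The green sign went up first, then the orange. Each was lifted straight off its rail and stood on the felt of its own colour.

Only two of the four gift boxes were on the table: blue (box_b) and red (box_d). I took the red one lying farthest to the robot's right as box_d and left the two look-alikes alone. Both boxes now stand on their small ends between the signs, red at y ≈ 0.08 and blue at y ≈ -0.005.

**Last checks**
- **Standing:** the final top and side pictures show both signs upright on their felts and both boxes standing.
- **On the board:** the boxes' top faces measure at x ≈ 0.654 (red) and 0.650 (blue), within about 1° of square. That is inside the board's width, centred near x = 0.655.
- **Left alone:** the mug and amber bottle look unchanged against the first picture.
- **Disagreement:** the wrist and top cameras differed by up to about 5 mm, for example on the green felt's centre. I placed the sign between the two readings, so its centring is only good to a few millimetres.
- **Not measured:** I judged lean by eye in the pictures, not as an angle.

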